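# Dose rod nuts through the carousel into the damper kit boxes

### The arm

A 7-joint arm with a two-finger parallel gripper is mounted at the origin on the work surface. World frame = base frame: x ahead of the robot, y to its left, z up, the work surface at z = 0. Lengths are in m, angles in rad, forces in N, time in s.
With the tool pointing down it reaches from about 0.4 to 0.925 m from the base axis. Payload 4.1 kg.
Tool frame: the origin (TCP) lies on the centre line of the jaws, within the pads' length; the fingertips stand 8 mm ahead of it and the grasp point (between the pads) lies 11 mm behind it; x points along the fingers, y is the direction in which the jaws open and shut, and the axes are right-handed (so a half turn about x gives the same grasp; the last joint's range is limited). The gripper opens to 85 mm and grips with 20 to 120 N. Pads are 22 mm wide; open, the fingers measure 114 mm over their backs; the gripper's body (76 mm by 85 mm) begins 54 mm behind the grasp point. The pads swing forward as they close: fully open they stand 13 mm farther back than shut.
Start: joints at [1.161, 0.398, 0.045, 1.537, -0.019, 1.207, -0.051], TCP at [0.199, -0.619, 0.239] pointing down, gripper open.
Joint ranges: [-2.82, 2.82], [-0.49, 2.23], [-1.37, 1.46], [0, 2.46], [-1.36, 4.5], [0.23, 2], [-2.94, 2.94]. Speed limits (rad/s): [2.57, 2.57, 3.14, 3.14, 3.14, 3.14, 3.14].

### API

Orientations are given as a rotation vector (axis times angle).
In Python, from station import manip gives the robot as it stands.
- The arm moves only by the shell command python3 -m crank 'ROWS'. ROWS is JSON, a list of rows, each an object of numbers: "hand": the finger opening in mm, from 0 to 85.4; "tx", "ty", "tz": the shift along the tool's x, y, z in mm; "wx", "wy", "wz": the turn, a rotation vector about the tool's x, y, z in degrees. A call has 1 to 5 rows; each row is the pose to reach, as a shift and turn from the pose commanded when the call began, along the tool's axes at that moment; what a row does not reach only later rows make up. A row lasts 1/8 s, in which the tool goes at most 62.5 mm and 10.7 degrees, less where a joint would pass 70% of its speed; a pose out of reach is approached as far as the arm can. A call with a gripper value outside its range is refused whole. The fingers move at their own pace and stop on an object; the grip force is fixed at half the most. Time passes only in rows, so rows that repeat a pose let the fingers close. It gives the time, the measured TCP pose, the force and the opening at its end, in the units of the state.
- manip.read_state(): the state, without advancing time (a new reading comes with each control period).
- manip.camera(name): name is "scene" or "top" or "wrist"; returns a dict with "frame" (400x640x3 uint8, red, green, blue), "z_map" (400x640 float32, m along the optical axis (not along the pixel's ray), 0 where there is no reading), "camera_matrix" (3x3 intrinsics, pixels), "D" ([k1, k2, p1, p2, k3] as OpenCV has them; the pictures are not rectified), "world_to_cam" (4x4, takes a point from world to camera coordinates). Camera axes: x right, y up, looking along -z (the intrinsics and any distortion apply to the point x, -y, -z); pixel columns grow to the right and rows downward; lengths in m; the calibration is good to about 2 mm. A picture is of the moment at which its call begins.
- manip.close_job(): hands the job in, once; it reports no verdict.
The state is a dict: "t": time; "joint_pos": joint angles; "dq": joint speeds; "tau": joint torques, N m; "eef_pos": TCP position; "orientation": TCP orientation; "ft_force": force on the tool from outside, world axes, zero at the start; "ft_torque": the same for the moment, N m; "width": finger opening in m.
Only numpy, scipy, OpenCV 4.12 (cv2) and the standard library are available. Lean on these libraries where they do the work, as an engineer would, in place of code of your own. Each camera call takes 0.05 s, during which the arm holds its last target.

### The job

Load all the rod nuts lying on the bench into the open pockets of the dosing carousel and, by turning its red bar knob, bring each loaded pocket under the clear guard so that the nut drops through the hole into the tipping trough; then swing the trough's red crank handle over to tip it into a kit box and bring the trough back level, and so on until all are done. Brass nuts go in the box of the same colour as the band on the damper that is standing on the steel test stand, black nuts in the other box. Finish with every nut in its right box and the trough level, and leave both dampers and the glass tube where they stand.

Things in the scene. Friction and masses are not known exactly. Their poses are not given: they have to be found in the camera images.
- station: Fixed dosing station. Origin on the bench under the carousel's axis; z up; yaw varies by +-0.2 rad; its -y end (the crank end) points to the robot's right. A 224 mm square aluminium deck, top 155 mm above the bench, carries the carousel; the tipping trough and two kit boxes are below it, between clear side panels.
- carousel (a joint): Angle of the white dosing wheel, rad, counter-clockwise from above; any start angle, no stops, stays where left (about 0.1 N m to turn). Its 8 bottomless pockets are 0.785 rad apart; nuts stand on the deck and are pushed along by the vanes. At every multiple of 0.785 a pocket is centred over the drop hole. Hub, 4 mm vanes and rim reach 15 mm above the deck, so a nut shows its upper 11 mm.
- pocket (a point): Centre, at deck height, of one of the 8 pockets (the one over the drop hole at joint value 0); it turns with the wheel, the others follow every 45 degrees round the axis at the same radius of 73 mm. A pocket reaches from the hub (radius 50 mm) to the rim (radius 96 mm inside, 100 mm outside) and holds one nut with 5 to 10 mm of play all round.
- knob (a point): Centre of the carousel's red bar knob, on the wheel's axis, 222 mm above the bench. Its x axis runs along the bar and turns with the wheel (bar along the station's x at joint value 0). Bar 50 mm long, 14 mm wide, 26 mm tall, on a 20 mm round stalk; pinch it from above across its 14 mm width.
- drop_hole (a point): Centre of the 46 mm square hole through the deck, at deck height (155 mm), 73 mm from the carousel's axis towards the station's -y. A nut falls through into the trough when its pocket is centred over it.
- guard (a point): Centre of the top of the fixed clear guard plate over the drop hole, 192 mm above the bench: 70 mm (station x) x 64 mm (station y, 47 to 111 mm from the wheel's axis), 3 mm thick; nuts pass below it. Nuts cannot be put straight in the hole: load pockets at least about 65 degrees round from the hole, and keep fingers at the knob above it.
- trough (a joint): Angle of the steel tipping trough about its axle, rad: 0 level (handle straight up), stops at +-1.75; stays where left (about 0.14 N m). The axle runs along the station's y under the hole. Positive swings handle and open top to the station's +x and tips into the box on that side; negative to -x. Nuts slide out for sure only beyond about 1.6. Made for one nut at a time; more may jam.
- handle (a point): Middle of the red crank handle, a bar of 14 mm diameter and 55 mm length parallel to the trough's axle on a 75 mm crank arm at the station's -y end, 192 mm from the carousel's axis, 170 mm above the bench when the trough is level. Pinch it from above across the bar; the bar can turn in the grip as it follows its circle.
- trough_axle (a point): Point on the trough's axle, 95 mm above the bench: centre of the circle (radius 75 mm, square to the station's y) that the handle's middle follows.
- box_red: Red open kit box, 92 mm (its x) x 136 mm (its y) x 40 mm tall, walls 3 mm, fixed under the station's deck on the +x or -x side of the trough (side varies). Origin: centre of its underside, 53 mm beside the trough's axle. Its end at the crank shows from above under a clear cover; it can be filled only from the trough.
- box_blue: Blue open kit box, 92 mm (its x) x 136 mm (its y) x 40 mm tall, walls 3 mm, fixed under the station's deck on the +x or -x side of the trough (side varies). Origin: centre of its underside, 53 mm beside the trough's axle. Its end at the crank shows from above under a clear cover; it can be filled only from the trough.
- brass1: Brass hexagon rod nut, 28 mm across flats (32 across corners), 26 mm tall, 70 g, loose, at first standing on the bench on a hexagonal face. Origin: centre of its underside; z is the nut's axis; its x axis is square to a pair of flats, so it can be pinched at its yaw and every 60 degrees from there. May be absent in a run.
- brass2: Brass hexagon rod nut, 28 mm across flats (32 across corners), 26 mm tall, 70 g, loose, at first standing on the bench on a hexagonal face. Origin: centre of its underside; z is the nut's axis; its x axis is square to a pair of flats, so it can be pinched at its yaw and every 60 degrees from there. May be absent in a run.
- black1: Black hexagon rod nut, 28 mm across flats (32 across corners), 26 mm tall, 70 g, loose, at first standing on the bench on a hexagonal face. Origin: centre of its underside; z is the nut's axis; its x axis is square to a pair of flats, so it can be pinched at its yaw and every 60 degrees from there. May be absent in a run.
- black2: Black hexagon rod nut, 28 mm across flats (32 across corners), 26 mm tall, 70 g, loose, at first standing on the bench on a hexagonal face. Origin: centre of its underside; z is the nut's axis; its x axis is square to a pair of flats, so it can be pinched at its yaw and every 60 degrees from there. May be absent in a run.
- stand: Test stand: fixed steel plate 110 x 110 x 12 mm with four yellow corner studs. Origin: centre of its underside. The damper on it decides the boxes.
- block: Parking block: fixed wooden plate 110 x 110 x 12 mm, for the damper not in use. Origin: centre of its underside.
- damper_red: Black damper cartridge with a red band, standing upright on the stand or the block, 72 mm wide foot, 46 mm tube, 252 mm tall, 0.95 kg, loose. Origin: centre of its underside. Do not disturb.
- damper_blue: The same damper with a blue band. Do not disturb.
- glass_tube: Measuring tube of clear glass, 46 mm diameter on a 72 mm white foot, 178 mm tall, loose. Origin: centre of its underside. Do not disturb.
Mind the look-alikes: they are no part of the job. What is shaped like the black1 but green or purple is not meant.

How it is judged:
At the end, for the whole second after the job is handed in: Every nut present lies at rest (under 0.03 m/s) inside its right kit box: brass in the box of the colour of the band on the damper standing on the test stand, black in the other; and the trough is level again, within 0.25 rad (value of joint trough between -0.25 and 0.25 rad and ((horizontal distance between damper_red and stand below 0.05 m and (x of brass1 in the frame of box_red between -0.046 and 0.046 m and y of brass1 in the frame of box_red between -0.068 and 0.068 m and z of brass1 in the frame of box_red below 0.045 m and linear speed of brass1 below 0.03 m/s) and (x of brass2 in the frame of box_red between -0.046 and 0.046 m and y of brass2 in the frame of box_red between -0.068 and 0.068 m and z of brass2 in the frame of box_red below 0.045 m and linear speed of brass2 below 0.03 m/s) and (x of black1 in the frame of box_blue between -0.046 and 0.046 m and y of black1 in the frame of box_blue between -0.068 and 0.068 m and z of black1 in the frame of box_blue below 0.045 m and linear speed of black1 below 0.03 m/s) and (x of black2 in the frame of box_blue between -0.046 and 0.046 m and y of black2 in the frame of box_blue between -0.068 and 0.068 m and z of black2 in the frame of box_blue below 0.045 m and linear speed of black2 below 0.03 m/s)) or (horizontal distance between damper_blue and stand below 0.05 m and (x of brass1 in the frame of box_blue between -0.046 and 0.046 m and y of brass1 in the frame of box_blue between -0.068 and 0.068 m and z of brass1 in the frame of box_blue below 0.045 m and linear speed of brass1 below 0.03 m/s) and (x of brass2 in the frame of box_blue between -0.046 and 0.046 m and y of brass2 in the frame of box_blue between -0.068 and 0.068 m and z of brass2 in the frame of box_blue below 0.045 m and linear speed of brass2 below 0.03 m/s) and (x of black1 in the frame of box_red between -0.046 and 0.046 m and y of black1 in the frame of box_red between -0.068 and 0.068 m and z of black1 in the frame of box_red below 0.045 m and linear speed of black1 below 0.03 m/s) and (x of black2 in the frame of box_red between -0.046 and 0.046 m and y of black2 in the frame of box_red between -0.068 and 0.068 m and z of black2 in the frame of box_red below 0.045 m and linear speed of black2 below 0.03 m/s)))); the robot touches nothing.
It fails at once if the red-banded damper is pushed more than 25 mm from its place or tipped over (distance of damper_red from where it was at the start of the episode above 0.025 m or angle between damper_red's own z axis and vertical above 0.4 rad).
It fails at once if the blue-banded damper is pushed more than 25 mm from its place or tipped over (distance of damper_blue from where it was at the start of the episode above 0.025 m or angle between damper_blue's own z axis and vertical above 0.4 rad).
It fails at once if the glass tube is pushed more than 25 mm from its place or tipped over (distance of glass_tube from where it was at the start of the episode above 0.025 m or angle between glass_tube's own z axis and vertical above 0.4 rad).
Of brass1, brass2, black1, black2 only 3 to 4 are there at a start; the rules pass over those that are not, and their reading is None.
At some moment in a run one of brass1, brass2, black1, black2 may be knocked a few centimetres aside while the robot is not near it.
Once in a run the grip may slacken for a moment while it holds something.
It also fails if it takes over 210 s, if anything falls off the work surface, if the arm or the gripper's body presses on something with over 40 N, if the wrist force passes 120 N, or if a joint passes its speed limit or range.

## Working session

There is one attempt and no reset: what is moved stays moved. The work goes in short steps, Python scripts to look and compute and a shell command to move; the robot and the scene stay as the last step left them, time stands still between calls to the robot, and variables do not carry over. Pictures are saved under pics/ and viewed, and the job is handed in when it is done.

```bash
ls; mkdir -p pics
cat > h.py <<'E'
from station import manip
import numpy as np, cv2
from scipy.spatial.transform import Rotation as R
def cam(n): return manip.camera(n)
def save(c,name): cv2.imwrite('pics/'+name+'.png',cv2.cvtColor(c['frame'],cv2.COLOR_RGB2BGR))
def ray(c,uv):
    p=cv2.undistortPoints(np.array([[uv]],float),c['camera_matrix'],np.array(c['D'],float))[0,0]
    T=np.linalg.inv(c['world_to_cam']); d=T[:3,:3]@np.array([p[0],-p[1],-1.]); return T[:3,3],d
def onz(c,uv,z):
    o,d=ray(c,uv); return o+d*(z-o[2])/d[2]
def proj(c,P):
    P=np.atleast_2d(P); W=c['world_to_cam']; q=(W[:3,:3]@P.T).T+W[:3,3]; q=q*[1,-1,-1]
    return cv2.projectPoints(q,np.zeros(3),np.zeros(3),c['camera_matrix'],np.array(c['D'],float))[0][:,0]
def pt(c,uv):
    z=c['z_map'][int(round(uv[1])),int(round(uv[0]))]; o,d=ray(c,uv); return o+d*z
def cloud(c):
    h,w=c['z_map'].shape; u,v=np.meshgrid(np.arange(w),np.arange(h))
    p=cv2.undistortPoints(np.stack([u,v],-1).reshape(-1,1,2).astype(float),c['camera_matrix'],np.array(c['D'],float))[:,0].reshape(h,w,2)
    z=c['z_map']; q=np.stack([p[...,0]*z,-p[...,1]*z,-z,np.ones_like(z)],-1)
    return (q@np.linalg.inv(c['world_to_cam']).T)[...,:3]
def st():
    s=manip.read_state(); return s
E
python3 - <<'E'
from h import *
for n in ['scene','top','wrist']:
    c=cam(n); save(c,n+'0'); T=np.linalg.inv(c['world_to_cam']); print(n,T[:3,3].round(3),(-T[:3,2]).round(3),c['camera_matrix'][0,0],c['D'])
s=st(); print({k:np.round(v,3) for k,v in s.items()})
print(R.from_rotvec(s['orientation']).as_matrix().round(3))
E
```

```text
pics
scene [ 0.96  -0.581  1.181] [-0.292  0.502 -0.814] 450.68606129660026 [-0.01517498  0.          0.          0.          0.        ]
top [0.51  0.041 1.405] [ 0.063 -0.001 -0.998] 434.85320166739086 [0.0067673 0.        0.        0.        0.       ]
wrist [ 0.266 -0.596  0.373] [-0.268 -0.086 -0.96 ] 334.2505554938747 [-0.05809113  0.          0.          0.          0.        ]
{'t': np.float64(0.15), 'joint_pos': array([ 1.161,  0.399,  0.045,  1.538, -0.019,  1.207, -0.051]), 'dq': array([ 0.001, -0.003, -0.001, -0.005, -0.002, -0.   , -0.001]), 'tau': array([ 3.0000e-03, -4.7556e+01,  1.3670e+00, -2.5451e+01,  1.2000e-02,
        6.0000e-03,  0.0000e+00]), 'eef_pos': array([ 0.199, -0.618,  0.238]), 'orientation': array([ 2.054,  0.324, -2.055]), 'ft_force': array([-0.069, -0.808,  0.696]), 'ft_torque': array([-0.005, -0.01 ,  0.003]), 'width': np.float64(0.085)}
[[-0.001  0.306 -0.952]
 [ 0.001 -0.952 -0.306]
 [-1.    -0.002  0.   ]]
```

View pics/scene0.png

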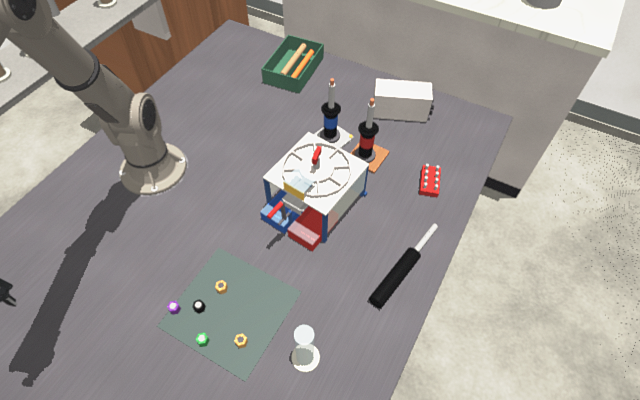

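View pics/top0.png

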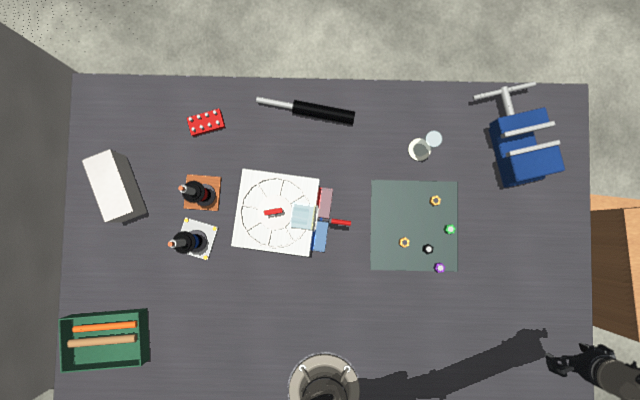

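View pics/wrist0.png

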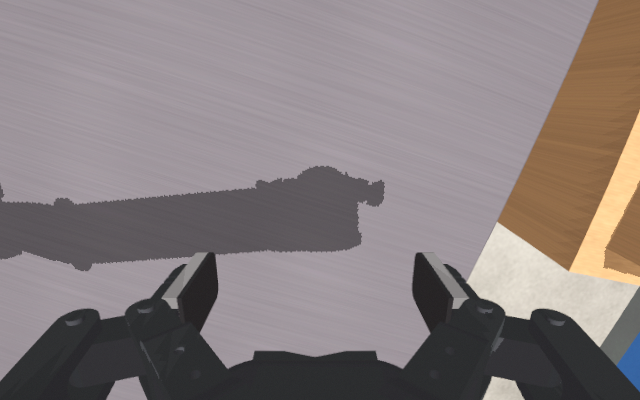

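Scene view: two brass nuts at (221,286) and (241,340), one black at (198,305), green and purple look-alikes. The blue-banded damper is on the white studded stand, the red one on wood. The top view shows the red box on the far (+x) side and the blue box near. Next I measure.

```bash
cat > m.py <<'E'
from h import *
def nuts(c,z=0.026,roi=None):
    hsv=cv2.cvtColor(c['frame'],cv2.COLOR_RGB2HSV); P=cloud(c); out=[]
    H,S,V=hsv[...,0],hsv[...,1],hsv[...,2]
    for n,m in dict(brass=(H>10)&(H<30)&(S>110)&(V>90),black=(V<60)).items():
        m=m.astype(np.uint8)
        if roi: 
            k=np.zeros_like(m);k[roi[1]:roi[3],roi[0]:roi[2]]=1;m=m*k
        m=cv2.morphologyEx(m,cv2.MORPH_CLOSE,np.ones((3,3)))
        cs,_=cv2.findContours(m,cv2.RETR_EXTERNAL,cv2.CHAIN_APPROX_NONE)
        for q in cs:
            a=cv2.contourArea(q)
            if a<40: continue
            (u,v),r=cv2.minEnclosingCircle(q); out.append((n,a,(round(u,1),round(v,1)),r,onz(c,(u,v),z).round(4)))
    return out
E
python3 - <<'E'
from m import *
ct=cam('top'); cs=cam('scene')
for n in nuts(ct,roi=(365,170,465,280)): print('top',n)
for n in nuts(cs,roi=(160,250,300,380)): print('scene',n)
P=cloud(ct)
# deck: height points
z=P[...,2]; m=(abs(z-.155)<.006)&(np.abs(P[...,1]-.15)<.25)
print(m.sum(), np.median(z[m]))
q=cv2.minAreaRect(P[m][:,:2].astype(np.float32)*1000); print('deck',q)
# red knob/handle
hsv=cv2.cvtColor(ct['frame'],cv2.COLOR_RGB2HSV); red=((hsv[...,0]<8)|(hsv[...,0]>172))&(hsv[...,1]>150)
for nm,(x0,y0,x1,y1) in dict(knob=(255,200,292,225),handle=(329,212,360,232)).items():
    k=np.zeros(red.shape,bool);k[y0:y1,x0:x1]=1;k&=red
    p=P[k]; print(nm,k.sum(),np.median(p,0),p.min(0),p.max(0)); print(cv2.minAreaRect(np.argwhere(k)[:,::-1].astype(np.float32)))
sc=cv2.resize(ct['frame'][155:290,150:480],None,fx=2.4,fy=2.4,interpolation=cv2.INTER_CUBIC)
cv2.imwrite('pics/top1.png',sc[...,::-1])
sc=cv2.resize(cs['frame'][110:260,240:400],None,fx=4,fy=4,interpolation=cv2.INTER_CUBIC)
cv2.imwrite('pics/sc1.png',sc[...,::-1])
E
```

```text
top ('brass', 60.5, (403.5, 242.0), 4.924529075622559, array([ 0.4682, -0.2403,  0.026 ]))
top ('brass', 60.0, (434.8, 200.4), 4.964255332946777, array([ 0.6019, -0.3385,  0.026 ]))
scene ('brass', 44.0, (240.3, 340.5), 6.628823757171631, array([ 0.6052, -0.3459,  0.026 ]))
scene ('brass', 51.5, (220.5, 286.5), 6.5193023681640625, array([ 0.4706, -0.2486,  0.026 ]))
4107 0.15436343573054434
deck ((340.24951171875, 187.1517333984375), (676.02294921875, 389.6712341308594), 8.153347969055176)
knob 79 [0.54990101 0.15434301 0.23350548] [0.54161021 0.13245936 0.22835492] [0.55864847 0.17827144 0.23918942]
((272.6351318359375, 211.31082153320312), (4.438772678375244, 17.261892318725586), 80.53767395019531)
handle 86 [ 0.52542688 -0.03294905  0.1750452 ] [ 0.5171929  -0.05831649 -0.00416582] [ 0.53680245 -0.00733716  0.18047233]
((340.9692687988281, 221.76107788085938), (18.46091651916504, 4.5568084716796875), 6.709836483001709)
```

```bash
python3 -m crank --help 2>&1 | head -20
```

```text
invalid input: not JSON, or not a number
```

View pics/top1.png

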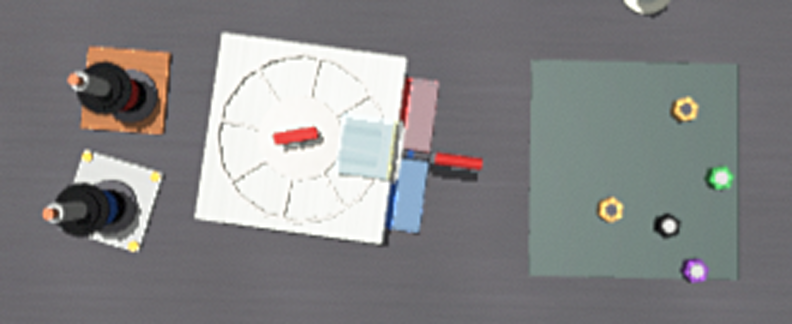

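View pics/sc1.png

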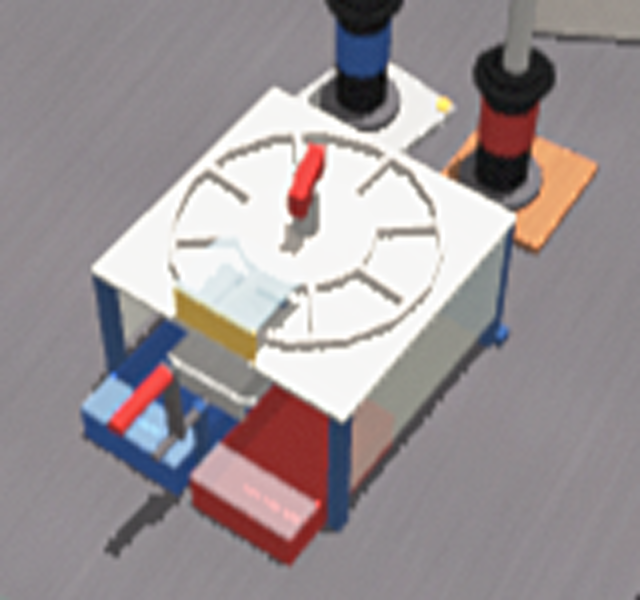

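The enlargements show the stand with yellow studs under the blue damper, so brass goes to blue (the -x side) and black to red (the +x side). Knob and handle are both visible. I bring the wrist camera over the nuts.

```bash
cat > plan.py <<'E'
# usage: plan x y z yawdeg  (m, direction of tool y) -> shift from current pose
import sys; from h import *
a=list(map(float,sys.argv[1:5])); s=st(); Rc=R.from_rotvec(s['orientation']).as_matrix()
def tgt(y):
    y=np.radians(y); c,q=np.cos(y),np.sin(y); return np.array([[0,c,q],[0,q,-c],[-1,0,0]])
for y in (a[3],a[3]+180):
    w=np.degrees(R.from_matrix(Rc.T@tgt(y)).as_rotvec()); d=Rc.T@(np.array(a[:3])-s['eef_pos'])*1000
    print('yaw',y,'t',d.round(1),'w',w.round(1))
print('pos',s['eef_pos'].round(4),'yaw now',np.degrees(np.arctan2(Rc[1,1],Rc[0,1])).round(1),'q',s['joint_pos'].round(2),'t',s['t'])
E
python3 plan.py 0.50 -0.28 0.24 -90
```

```text
yaw -90.0 t [  -1.  -230.2 -390.4] w [17.8  0.   0. ]
yaw 90.0 t [  -1.  -230.2 -390.4] w [-1.622e+02 -1.000e-01  0.000e+00]
pos [ 0.1987 -0.6186  0.2389] yaw now -72.2 q [ 1.16  0.4   0.05  1.54 -0.02  1.21 -0.05] t 0.25
```

```bash
python3 -m crank '[{"tx":-1,"ty":-230,"tz":-390,"wx":17.8},{"tx":-1,"ty":-230,"tz":-390,"wx":17.8},{"tx":-1,"ty":-230,"tz":-390,"wx":17.8},{"tx":-1,"ty":-230,"tz":-390,"wx":17.8},{"tx":-1,"ty":-230,"tz":-390,"wx":17.8}]'; python3 plan.py 0.50 -0.28 0.24 -90
```

```text
yaw -90.0 t [  -1.  -230.2 -390.4] w [17.8  0.   0. ]
yaw 90.0 t [  -1.  -230.2 -390.4] w [-1.622e+02 -1.000e-01  0.000e+00]
pos [ 0.1987 -0.6186  0.2389] yaw now -72.2 q [ 1.16  0.4   0.05  1.54 -0.02  1.21 -0.05] t 0.25schema error: expected keys hand, tx, ty, tz, wx, wy, wz
```

```bash
python3 -m crank '[{"hand":60,"tx":-1,"ty":-58,"tz":-98,"wx":9,"wy":0,"wz":0},{"hand":60,"tx":-1,"ty":-115,"tz":-195,"wx":17.8,"wy":0,"wz":0},{"hand":60,"tx":-1,"ty":-230,"tz":-390,"wx":17.8,"wy":0,"wz":0},{"hand":60,"tx":-1,"ty":-230,"tz":-390,"wx":17.8,"wy":0,"wz":0},{"hand":60,"tx":-1,"ty":-230,"tz":-390,"wx":17.8,"wy":0,"wz":0}]'; python3 plan.py 0.50 -0.28 0.24 -90
```

```text
t: 0.88
eef_pos: [0.4076, -0.3837, 0.2403]
orientation: [2.222, -0.0, -2.221]
ft_force: [0.2, -0.6, -0.6]
width: 0.0603
yaw -90.0 t [   0.3 -103.7  -92.4] w [ 0. -0. -0.]
yaw 90.0 t [   0.3 -103.7  -92.4] w [-180.    0.   -0.]
pos [ 0.4076 -0.3837  0.2403] yaw now -90.0 q [ 0.72  0.24 -0.05  1.75  0.01  1.15 -0.9 ] t 0.875
```

```bash
python3 -m crank '[{"hand":60,"tx":0,"ty":-52,"tz":-46,"wx":0,"wy":0,"wz":0},{"hand":60,"tx":0,"ty":-104,"tz":-92,"wx":0,"wy":0,"wz":0},{"hand":60,"tx":0,"ty":-104,"tz":-92,"wx":0,"wy":0,"wz":0},{"hand":60,"tx":0,"ty":-104,"tz":-92,"wx":0,"wy":0,"wz":0}]'
python3 - <<'E'
from m import *
c=cam('wrist'); save(c,'w1'); 
for n in nuts(c,roi=(0,0,640,290)): print(n)
E
```

```text
t: 1.38
eef_pos: [0.4989, -0.2806, 0.24]
orientation: [2.22, 0.003, -2.221]
ft_force: [0.5, -0.3, 0.3]
width: 0.0603
('brass', 634.5, (282.0, 195.0), 16.278919219970703, array([ 0.4704, -0.2455,  0.026 ]))
('brass', 767.5, (376.3, 67.1), 17.46749496459961, array([ 0.6016, -0.3413,  0.026 ]))
('black', 325.5, (425.0, 272.5), 24.4183292388916, array([ 0.3759, -0.4109,  0.026 ]))
('black', 320.5, (204.5, 272.5), 24.789209365844727, array([ 0.3756, -0.1518,  0.026 ]))
('black', 694.0, (394.0, 267.3), 24.830902099609375, array([ 0.3831, -0.3736,  0.026 ]))
('black', 704.5, (235.0, 267.3), 24.830883026123047, array([ 0.3828, -0.1884,  0.026 ]))
('black', 653.0, (350.2, 211.8), 16.268299102783203, array([ 0.4513, -0.3201,  0.026 ]))
```

View pics/w1.png

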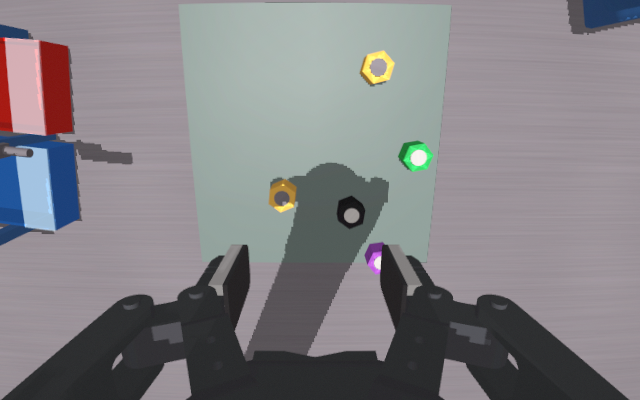

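Wrist view shows brass A at (282,195), black at (350,212) and brass B at (376,67), with green and purple alongside. Now I get the top-face centres and flat directions.

```bash
cat >> m.py <<'E'
def top(c,xy,zt=0.026,rad=.03,dz=.006):
    P=cloud(c); m=(np.hypot(P[...,0]-xy[0],P[...,1]-xy[1])<rad)&(abs(P[...,2]-zt)<dz)
    m=m.astype(np.uint8); q=P[m>0]
    if len(q)<15: return None
    z=np.median(q[:,2]); hull=cv2.convexHull(np.argwhere(m)[:,::-1].astype(np.float32))[:,0]
    h=np.array([onz(c,u,z)[:2] for u in hull])
    W=lambda a:np.ptp(h@[np.cos(np.radians(a)),np.sin(np.radians(a))])
    w={a:np.mean([W(a),W(a+60),W(a+120)]) for a in range(0,60,2)}
    s,cc=sum(-w[a]*np.sin(np.radians(6*a)) for a in w),sum(-w[a]*np.cos(np.radians(6*a)) for a in w)
    a=np.degrees(np.arctan2(s,cc))/6%60
    ctr=np.array([(np.max(h@d)+np.min(h@d))/2 for d in (np.array([1,0]),np.array([0,1]))])
    return dict(n=len(q),z=round(float(z),4),mean=q[:,:2].mean(0).round(4),ctr=ctr.round(4),flat=round(a,1),wmin=round(min(w.values()),4),wmax=round(max(w.values()),4))
E
python3 - <<'E'
from m import *
c=cam('wrist'); t=cam('top'); s=cam('scene')
for n,xy in dict(A=(.4704,-.2455),K=(.4513,-.32),B=(.6016,-.3413)).items():
    print(n,top(c,xy)); print('  top',top(t,xy))
    o1,d1=ray(c,proj(c,[*top(c,xy)['ctr'],top(c,xy)['z']])[0])
# two-view triangulation of A,B blobs
def tri(c1,u1,c2,u2):
    o1,d1=ray(c1,u1);o2,d2=ray(c2,u2); k=np.linalg.lstsq(np.c_[d1,-d2],o2-o1,rcond=None)[0]
    return ((o1+k[0]*d1+o2+k[1]*d2)/2).round(4)
print(tri(c,(282,195),t,(403.5,242)),tri(c,(376.3,67.1),t,(434.8,200.4)))
im=cv2.resize(c['frame'][170:240,250:390],None,fx=5,fy=5,interpolation=cv2.INTER_CUBIC);cv2.imwrite('pics/w1z.png',im[...,::-1])
E
```

```text
A {'n': 587, 'z': 0.026, 'mean': array([ 0.4677, -0.2445]), 'ctr': array([ 0.4678, -0.2445]), 'flat': np.float64(21.9), 'wmin': np.float64(0.0289), 'wmax': np.float64(0.0322)}
  top {'n': 68, 'z': 0.0253, 'mean': array([ 0.4675, -0.242 ]), 'ctr': array([ 0.4666, -0.2421]), 'flat': np.float64(25.2), 'wmin': np.float64(0.0274), 'wmax': np.float64(0.0295)}
K {'n': 573, 'z': 0.026, 'mean': array([ 0.4482, -0.3206]), 'ctr': array([ 0.4482, -0.3206]), 'flat': np.float64(23.5), 'wmin': np.float64(0.0293), 'wmax': np.float64(0.0323)}
  top {'n': 65, 'z': 0.0252, 'mean': array([ 0.4477, -0.3183]), 'ctr': array([ 0.4494, -0.318 ]), 'flat': np.float64(21.0), 'wmin': np.float64(0.0276), 'wmax': np.float64(0.0289)}
B {'n': 738, 'z': 0.026, 'mean': array([ 0.6019, -0.3423]), 'ctr': array([ 0.6019, -0.3422]), 'flat': np.float64(15.0), 'wmin': np.float64(0.0282), 'wmax': np.float64(0.0311)}
  top {'n': 68, 'z': 0.0255, 'mean': array([ 0.6025, -0.3395]), 'ctr': array([ 0.6017, -0.341 ]), 'flat': np.float64(17.6), 'wmin': np.float64(0.0286), 'wmax': np.float64(0.0309)}
[ 0.4663 -0.2447  0.0109] [ 0.6051 -0.3528 -0.0257]
```

View pics/w1z.png

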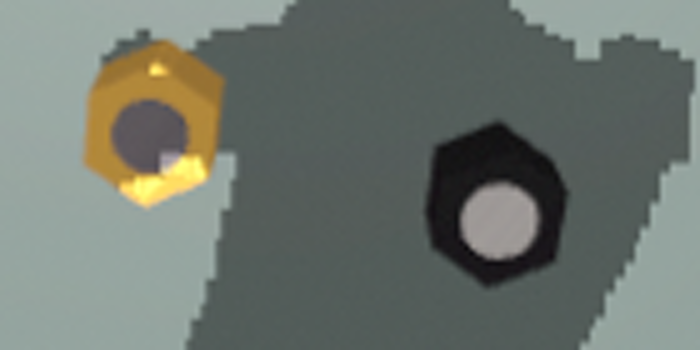

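```bash
python3 plan.py 0.4677 -0.2440 0.019 -98
```

```text
yaw -98.0 t [221.1 -39.7  29.3] w [ 7.8  0.  -0.1]
yaw 82.0 t [221.1 -39.7  29.3] w [-1.722e+02  1.000e-01  1.000e-01]
pos [ 0.497  -0.2836  0.2401] yaw now -90.2 q [ 0.54  0.26 -0.12  1.72  0.04  1.16 -1.16] t 1.575
```

```bash
python3 -m crank '[{"hand":50,"tx":40,"ty":-40,"tz":29,"wx":7.8,"wy":0,"wz":0},{"hand":50,"tx":100,"ty":-40,"tz":29,"wx":7.8,"wy":0,"wz":0},{"hand":50,"tx":155,"ty":-40,"tz":29,"wx":7.8,"wy":0,"wz":0},{"hand":50,"tx":175,"ty":-40,"tz":29,"wx":7.8,"wy":0,"wz":0},{"hand":50,"tx":175,"ty":-40,"tz":29,"wx":7.8,"wy":0,"wz":0}]'; python3 plan.py 0.4677 -0.2440 0.019 -98
python3 - <<'E'
from m import *
c=cam('wrist'); save(c,'w2')
E
```

```text
t: 2.2
eef_pos: [0.4673, -0.2422, 0.0637]
orientation: [-2.145, 0.148, 2.154]
ft_force: [0.2, 0.6, -0.1]
width: 0.0499
yaw -98.0 t [44.7  1.7 -0.8] w [0.1 0.2 0. ]
yaw 82.0 t [44.7  1.7 -0.8] w [-179.9   -0.     0.4]
pos [ 0.4673 -0.2422  0.0637] yaw now -97.9 q [ 0.49  0.39 -0.11  1.99  0.06  0.77 -1.37] t 2.2
```

View pics/w2.png

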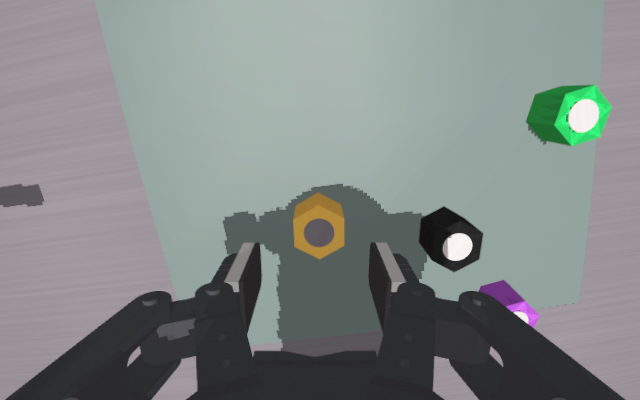

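Brass A is centred at (319,232) between the pads, flats aligned, and the black nut is clear of the right finger. Lower, close and lift.

```bash
python3 -m crank '[{"hand":50,"tx":25,"ty":1,"tz":-1,"wx":0,"wy":0,"wz":0},{"hand":50,"tx":44.5,"ty":1,"tz":-1,"wx":0,"wy":0,"wz":0},{"hand":50,"tx":44.5,"ty":1,"tz":-1,"wx":0,"wy":0,"wz":0},{"hand":20,"tx":44.5,"ty":1,"tz":-1,"wx":0,"wy":0,"wz":0},{"hand":20,"tx":44.5,"ty":1,"tz":-1,"wx":0,"wy":0,"wz":0}]';
python3 -m crank '[{"hand":20,"tx":0,"ty":0,"tz":0,"wx":0,"wy":0,"wz":0},{"hand":20,"tx":-50,"ty":0,"tz":0,"wx":0,"wy":0,"wz":0},{"hand":20,"tx":-110,"ty":0,"tz":0,"wx":0,"wy":0,"wz":0},{"hand":20,"tx":-170,"ty":0,"tz":0,"wx":0,"wy":0,"wz":0},{"hand":20,"tx":-230,"ty":0,"tz":0,"wx":0,"wy":0,"wz":0}]'; python3 plan.py 0.47 0.10 0.30 -98
```

```text
t: 2.88
eef_pos: [0.4718, -0.2435, 0.0226]
orientation: [-2.155, 0.149, 2.148]
ft_force: [-0.9, 1.0, 5.7]
width: 0.0262
t: 3.5
eef_pos: [0.4701, -0.2423, 0.2534]
orientation: [-2.153, 0.147, 2.15]
ft_force: [0.8, -0.4, -1.1]
width: 0.0258
yaw -98.0 t [ -46.8 -339.2   46.4] w [ 0.2 -0.1 -0. ]
yaw 82.0 t [ -46.8 -339.2   46.4] w [-1.798e+02  0.000e+00 -1.000e-01]
pos [ 0.4701 -0.2423  0.2534] yaw now -97.8 q [ 0.51  0.17 -0.13  1.8   0.02  1.16 -1.33] t 3.5
```

```bash
python3 -m crank '[{"hand":20,"tx":-40,"ty":-40,"tz":0,"wx":0,"wy":0,"wz":0},{"hand":20,"tx":-90,"ty":-80,"tz":0,"wx":0,"wy":0,"wz":0},{"hand":20,"tx":-107,"ty":-135,"tz":5,"wx":0,"wy":0,"wz":0},{"hand":20,"tx":-107,"ty":-195,"tz":10,"wx":0,"wy":0,"wz":0},{"hand":20,"tx":-107,"ty":-255,"tz":15,"wx":0,"wy":0,"wz":0}]'; python3 -m crank '[{"hand":20,"tx":0,"ty":-60,"tz":5,"wx":0,"wy":0,"wz":0},{"hand":20,"tx":0,"ty":-105,"tz":5,"wx":0,"wy":0,"wz":0},{"hand":20,"tx":0,"ty":-105,"tz":5,"wx":0,"wy":0,"wz":0},{"hand":20,"tx":0,"ty":-105,"tz":5,"wx":0,"wy":0,"wz":0}]'; python3 plan.py 0.50 0.12 0.36 -98
python3 - <<'E'
from m import *
c=cam('wrist'); save(c,'w3')
E
```

```text
t: 4.12
eef_pos: [0.4898, 0.014, 0.3588]
orientation: [-2.154, 0.147, 2.148]
ft_force: [1.4, 0.3, -0.6]
width: 0.026
t: 4.62
eef_pos: [0.4992, 0.116, 0.3578]
orientation: [-2.152, 0.148, 2.151]
ft_force: [0.8, 0.3, -1.1]
width: 0.026
yaw -98.0 t [-2.2 -4.  -0.2] w [ 0.2 -0.  -0.1]
yaw 82.0 t [-2.2 -4.  -0.2] w [-1.798e+02  1.000e-01 -0.000e+00]
pos [0.4992 0.116  0.3578] yaw now -97.8 q [ 0.1   0.1  -0.44  1.67  0.04  1.39 -2.06] t 4.625
```

View pics/w3.png

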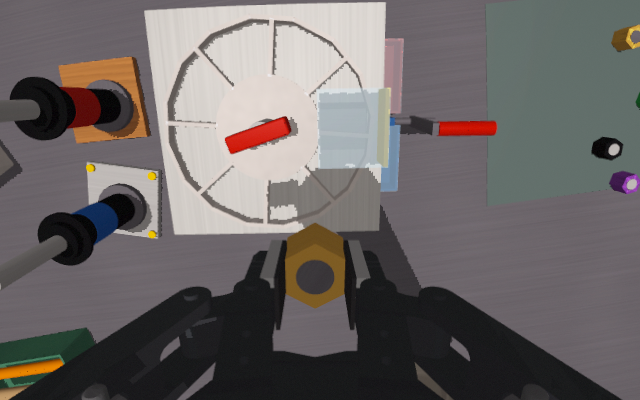

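Gripped brass nut at (315,275). The station is in full view: knob (258,135), guard (350,128), handle (467,128), vanes clear. Measure it.

```bash
cat > stn.py <<'E'
from m import *
def station(c,verbose=1):
    P=cloud(c); f=c['frame']; hsv=cv2.cvtColor(f,cv2.COLOR_RGB2HSV)
    red=((hsv[...,0]<8)|(hsv[...,0]>172))&(hsv[...,1]>140)&(hsv[...,2]>90)
    z=P[...,2]; out={}
    k=red&(abs(z-.235)<.006)&(np.hypot(P[...,0]-.55,P[...,1]-.154)<.04)
    if k.sum()>50:
        q=P[k][:,:2]; r=cv2.minAreaRect((q*1000).astype(np.float32)); b=cv2.boxPoints(r); e=[b[1]-b[0],b[2]-b[1]]; e=max(e,key=np.linalg.norm)
        out['knob']=(np.array(r[0])/1000,np.median(P[k][:,2]),r[1],np.degrees(np.arctan2(e[1],e[0]))%180)
    k=red&(z>.05)&(z<.19)&(np.hypot(P[...,0]-.525,P[...,1]+.035)<.12)&(P[...,1]<.03)
    if k.sum()>50:
        k=k&(z>np.percentile(z[k],90)-.008)
        q=P[k][:,:2]; r=cv2.minAreaRect((q*1000).astype(np.float32)); b=cv2.boxPoints(r); e=[b[1]-b[0],b[2]-b[1]]; e=max(e,key=np.linalg.norm)
        out['handle']=(np.array(r[0])/1000,np.percentile(z[k],95),r[1],np.degrees(np.arctan2(e[1],e[0]))%180)
    k=(abs(z-.170)<.004)&(np.hypot(P[...,0]-.55,P[...,1]-.154)<.13)&(np.hypot(P[...,0]-.55,P[...,1]-.154)>.085)&~red
    out['rimz']=np.median(z[k])
    q=P[k]; A=np.c_[2*q[:,:2],np.ones(len(q))]; s=np.linalg.lstsq(A,(q[:,:2]**2).sum(1),rcond=None)[0]
    out['rim']=(s[:2],np.sqrt(s[2]+s[0]**2+s[1]**2),len(q))
    k=(abs(z-.155)<.004)&(np.hypot(P[...,0]-.55,P[...,1]-.154)<.17); out['deckz']=np.median(z[k])
    # vanes: points at rim height between r 58..88
    ax=s[:2]; d=P[...,:2]-ax; rr=np.hypot(d[...,0],d[...,1]); k=(abs(z-.170)<.004)&(rr>.06)&(rr<.088)
    a=np.arctan2(d[...,1],d[...,0])[k]; out['vane']=np.degrees(np.angle(np.mean(np.exp(8j*a)))/8),abs(np.mean(np.exp(8j*a)))
    # deck edges
    m=((abs(z-.155)<.005)|(abs(z-.170)<.005)).astype(np.uint8)
    cs,_=cv2.findContours(m,cv2.RETR_EXTERNAL,cv2.CHAIN_APPROX_NONE); cc=max(cs,key=cv2.contourArea)
    cv2.imwrite('pics/_m.png',m*255)
    return out
if __name__=='__main__':
    for n in ('wrist','top'):
        print(n); 
        for k,v in station(cam(n)).items(): print(' ',k,v)
E
python3 stn.py
```

```text
wrist
  knob (array([0.54974915, 0.15400761]), np.float64(0.2346695717165282), (13.830368041992188, 49.25803756713867), np.float32(100.56846))
  handle (array([ 0.52531866, -0.03361662]), np.float64(0.17777458636092977), (55.21710205078125, 13.384334564208984), np.float32(83.23376))
  rimz 0.16961758608745087
  rim (array([0.5495501 , 0.15395055]), np.float64(0.09751294043365512), 3441)
  deckz 0.1548068925238747
  vane (np.float64(-11.740803563450351), np.float64(0.9902358595705377))
top
  handle (array([ 0.52586359, -0.03171055]), np.float64(0.17936242755874895), (54.323326110839844, 12.59345531463623), np.float32(84.53078))
  rimz 0.16967176196651024
  rim (array([0.55010329, 0.15627439]), np.float64(0.09695523159267079), 164)
  deckz 0.15454821274286323
  vane (np.float64(-11.718291407437311), np.float64(0.9893342379767393))
```

```bash
cat > held.py <<'E'
from m import *
def held(c):
    P=cloud(c); s=st(); Rc=R.from_rotvec(s['orientation']).as_matrix(); T=(P-s['eef_pos'])@Rc  # tool coords
    hsv=cv2.cvtColor(c['frame'],cv2.COLOR_RGB2HSV)
    m=(abs(T[...,1])<.013)&(abs(T[...,2])<.03)&(abs(T[...,0])<.05)&(P[...,2]>0)
    q=T[m]; 
    if len(q)<20: return None
    xt=np.percentile(q[:,0],5); k=q[abs(q[:,0]-xt)<.003]
    return dict(n=len(q),top_x=xt.round(4),y=(k[:,1].min().round(4),k[:,1].max().round(4)),z=(k[:,2].min().round(4),k[:,2].max().round(4)))
if __name__=='__main__':
    c=cam('wrist'); print(held(c))
    P=cloud(c); z=P[...,2]; m=(z>.15)&(P[...,1]>.27)&(P[...,0]<.75)&(P[...,1]<.6)
    q=P[m]; 
    for lo,hi in((.06,.12),(.12,.18),(.18,.26)):
        m=(z>lo)&(z<hi)&(P[...,1]>.28)&(P[...,0]>.3)&(P[...,0]<.75); q=P[m]; print(lo,len(q),q[:,:2].min(0) if len(q) else '',q[:,:2].max(0) if len(q) else '')
E
python3 held.py; python3 plan.py 0.4780 0.1404 0.20 -98
```

```text
{'n': 4153, 'top_x': np.float64(-0.0043), 'y': (np.float64(-0.013), np.float64(0.013)), 'z': (np.float64(-0.0123), np.float64(0.0201))}
0.06 2296 [0.43552588 0.37019667] [0.6285917  0.42248594]
0.12 5345 [0.42498966 0.36140909] [0.63766825 0.45011827]
0.18 1452 [0.44827647 0.38378873] [0.61427598 0.41998163]
yaw -98.0 t [157.7 -21.9  24.7] w [ 0.1 -0.  -0. ]
yaw 82.0 t [157.7 -21.9  24.7] w [-179.9    0.    -0. ]
pos [0.4994 0.1154 0.3577] yaw now -97.9 q [ 0.1   0.1  -0.44  1.67  0.04  1.39 -2.06] t 4.825
```

```bash
python3 -m crank '[{"hand":20,"tx":40,"ty":-22,"tz":21,"wx":0,"wy":0,"wz":0},{"hand":20,"tx":90,"ty":-22,"tz":21,"wx":0,"wy":0,"wz":0},{"hand":20,"tx":140,"ty":-22,"tz":21,"wx":0,"wy":0,"wz":0},{"hand":20,"tx":160,"ty":-22,"tz":21,"wx":0,"wy":0,"wz":0},{"hand":20,"tx":160,"ty":-22,"tz":21,"wx":0,"wy":0,"wz":0}]'; python3 held.py;python3 plan.py 0.482 0.140 0.182 -98
python3 - <<'E'
from m import *
c=cam('wrist'); save(c,'w4')
E
```

```text
t: 5.45
eef_pos: [0.4805, 0.1402, 0.1962]
orientation: [-2.147, 0.15, 2.155]
ft_force: [-0.6, 0.1, -0.4]
width: 0.0262
{'n': 6702, 'top_x': np.float64(-0.0106), 'y': (np.float64(-0.013), np.float64(-0.0124)), 'z': (np.float64(-0.01), np.float64(0.0119))}
0.06 2617 [0.43573086 0.37092301] [0.61635359 0.4226467 ]
0.12 0  
0.18 0  
yaw -98.0 t [15.7  0.8 -0.5] w [ 0.1  0.  -0. ]
yaw 82.0 t [15.7  0.8 -0.5] w [-179.9    0.     0. ]
pos [0.4816 0.1408 0.1977] yaw now -97.9 q [ 0.05  0.2  -0.47  1.92  0.1   1.05 -2.17] t 5.5
```

View pics/w4.png

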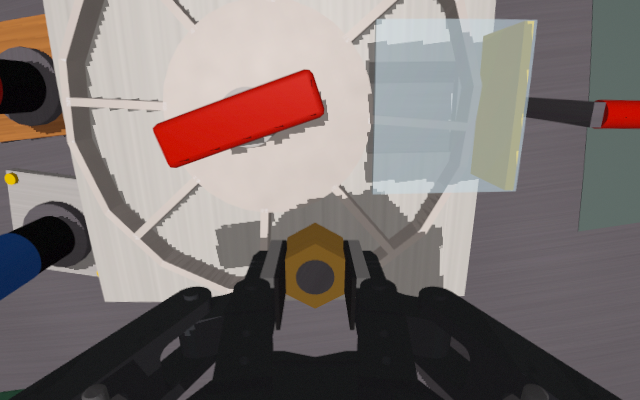

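The nut sits over the pocket between the vanes at (265,225) and (370,220). Lower, release and rise.

```bash
python3 -m crank '[{"hand":20,"tx":8,"ty":1,"tz":0,"wx":0,"wy":0,"wz":0},{"hand":20,"tx":16,"ty":1,"tz":0,"wx":0,"wy":0,"wz":0},{"hand":20,"tx":16,"ty":1,"tz":0,"wx":0,"wy":0,"wz":0},{"hand":40,"tx":16,"ty":1,"tz":0,"wx":0,"wy":0,"wz":0},{"hand":45,"tx":16,"ty":1,"tz":0,"wx":0,"wy":0,"wz":0}]';
python3 -m crank '[{"hand":45,"tx":0,"ty":0,"tz":0,"wx":0,"wy":0,"wz":0},{"hand":45,"tx":-30,"ty":0,"tz":0,"wx":0,"wy":0,"wz":0},{"hand":45,"tx":-90,"ty":0,"tz":0,"wx":0,"wy":0,"wz":0},{"hand":45,"tx":-140,"ty":0,"tz":0,"wx":0,"wy":0,"wz":0},{"hand":45,"tx":-140,"ty":0,"tz":0,"wx":0,"wy":0,"wz":0}]'
python3 - <<'E'
from m import *
c=cam('wrist'); save(c,'w5'); print(top(c,(.478,.14),.181))
E
python3 plan.py 0.60 -0.30 0.25 -90
```

```text
t: 6.18
eef_pos: [0.4816, 0.1407, 0.182]
orientation: [-2.152, 0.146, 2.15]
ft_force: [0.1, -0.6, -0.0]
width: 0.045
t: 6.8
eef_pos: [0.4837, 0.1417, 0.3264]
orientation: [-2.16, 0.143, 2.14]
ft_force: [0.4, -1.4, -0.8]
width: 0.0449
{'n': 923, 'z': 0.181, 'mean': array([0.4777, 0.141 ]), 'ctr': array([0.4777, 0.1411]), 'flat': np.float64(21.6), 'wmin': np.float64(0.0288), 'wmax': np.float64(0.0322)}
yaw -90.0 t [  73.8  421.1 -176.1] w [-7.8 -0.2  0.1]
yaw 90.0 t [  73.8  421.1 -176.1] w [1.722e+02 1.000e-01 4.000e-01]
pos [0.4823 0.141  0.3236] yaw now -97.8 q [ 0.07  0.09 -0.47  1.75  0.04  1.31 -2.12] t 6.85
```

View pics/w5.png

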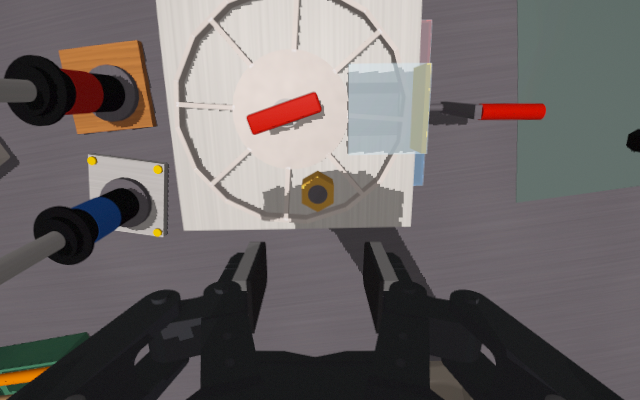

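Brass A stands in its pocket at (317,191), top height 181 mm. Now to brass B.

```bash
python3 -m crank '[{"hand":50,"tx":0,"ty":55,"tz":-20,"wx":0,"wy":0,"wz":0},{"hand":50,"tx":0,"ty":110,"tz":-42,"wx":0,"wy":0,"wz":0},{"hand":50,"tx":0,"ty":165,"tz":-65,"wx":0,"wy":0,"wz":0},{"hand":50,"tx":0,"ty":220,"tz":-88,"wx":3,"wy":0,"wz":0},{"hand":50,"tx":20,"ty":270,"tz":-108,"wx":7.2,"wy":0,"wz":0}]'; python3 plan.py 0.6019 -0.3422 0.15 -105
```

```text
t: 7.48
eef_pos: [0.5522, -0.144, 0.3011]
orientation: [-2.081, 0.278, 2.079]
ft_force: [1.3, 0.9, 0.2]
width: 0.0497
yaw -105.0 t [151.3 178.3 -99.7] w [-0.2 -0.1 -0. ]
yaw 75.0 t [151.3 178.3 -99.7] w [ 1.798e+02 -0.000e+00  1.000e-01]
pos [ 0.5522 -0.144   0.3011] yaw now -105.2 q [ 0.37  0.22 -0.23  1.64  0.05  1.29 -1.7 ] t 7.475
```

```bash
python3 -m crank '[{"hand":50,"tx":25,"ty":45,"tz":-26,"wx":0,"wy":0,"wz":0},{"hand":50,"tx":55,"ty":90,"tz":-52,"wx":0,"wy":0,"wz":0},{"hand":50,"tx":85,"ty":135,"tz":-76,"wx":0,"wy":0,"wz":0},{"hand":50,"tx":120,"ty":175,"tz":-99,"wx":0,"wy":0,"wz":0},{"hand":50,"tx":151,"ty":178,"tz":-99,"wx":0,"wy":0,"wz":0}]'
python3 - <<'E'
from m import *
c=cam('wrist'); c=cam('wrist'); save(c,'w6')
for xy in ((.602,-.342),(.448,-.320)): print(top(c,xy))
E
python3 plan.py 0.6019 -0.3422 0.02 -105
```

```text
t: 8.1
eef_pos: [0.5989, -0.3439, 0.1465]
orientation: [-2.075, 0.282, 2.084]
ft_force: [-1.0, 0.2, -0.3]
width: 0.0499
{'n': 1150, 'z': 0.026, 'mean': array([ 0.6028, -0.3427]), 'ctr': array([ 0.6027, -0.3426]), 'flat': np.float64(14.8), 'wmin': np.float64(0.0285), 'wmax': np.float64(0.0321)}
{'n': 596, 'z': 0.0258, 'mean': array([ 0.4534, -0.3216]), 'ctr': array([ 0.4549, -0.3215]), 'flat': np.float64(16.9), 'wmin': np.float64(0.0291), 'wmax': np.float64(0.0303)}
yaw -105.0 t [123.8   2.5  -7.1] w [-0.1  0.7  0.1]
yaw 75.0 t [123.8   2.5  -7.1] w [179.9   0.2  -1.1]
pos [ 0.5971 -0.3386  0.1439] yaw now -105.1 q [ 0.55  0.55 -0.14  1.53  0.08  1.09 -1.44] t 8.2
```

View pics/w6.png

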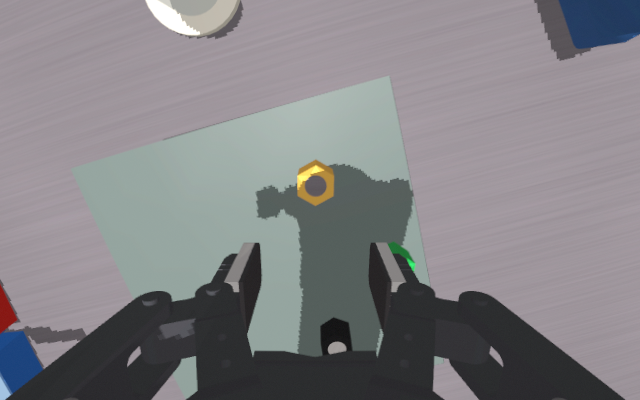

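Brass B at (315,183), centred; the glass tube's foot at (195,10) is well away. Descend with correction.

```bash
python3 -m crank '[{"hand":50,"tx":45,"ty":2,"tz":-7,"wx":0,"wy":0.7,"wz":0},{"hand":50,"tx":85,"ty":2,"tz":-7,"wx":0,"wy":0.7,"wz":0},{"hand":50,"tx":85,"ty":2,"tz":-7,"wx":0,"wy":0.7,"wz":0},{"hand":50,"tx":85,"ty":2,"tz":-7,"wx":0,"wy":0.7,"wz":0}]'; python3 plan.py 0.6028 -0.3426 0.02 -105
```

```text
t: 8.7
eef_pos: [0.609, -0.3428, 0.0678]
orientation: [-2.099, 0.276, 2.068]
ft_force: [-0.0, -0.4, 0.6]
width: 0.0502
yaw -105.0 t [47.7  1.4  6.8] w [ 0.1 -0.9 -0. ]
yaw 75.0 t [47.7  1.4  6.8] w [-179.9    0.    -1.4]
pos [ 0.609  -0.3428  0.0678] yaw now -104.9 q [ 0.55  0.63 -0.14  1.57  0.1   0.93 -1.45] t 8.7
```

```bash
for i in 1 2 3 4; do python3 -c "
from h import *
cam('wrist'); s=st(); print(s['t'],s['eef_pos'].round(4),s['dq'].round(3))"; done;  python3 plan.py 0.6028 -0.3426 0.02 -105
```

```text
8.75 [ 0.6094 -0.3432  0.0685] [ 0.003 -0.007  0.002 -0.006  0.001 -0.005  0.001]
8.8 [ 0.6094 -0.3434  0.0686] [ 0.002 -0.001  0.001  0.003 -0.001 -0.001 -0.   ]
8.85 [ 0.6092 -0.3435  0.0684] [ 0.002  0.004  0.003  0.007  0.001  0.    -0.001]
8.9 [ 0.6089 -0.3434  0.068 ] [ 0.002  0.007  0.003  0.008  0.    -0.003  0.002]
yaw -105.0 t [47.9  0.7  6.8] w [ 0.  -0.9 -0.1]
yaw 75.0 t [47.9  0.7  6.8] w [-1.8e+02  1.0e-01 -1.4e+00]
pos [ 0.6089 -0.3434  0.068 ] yaw now -105.0 q [ 0.55  0.63 -0.14  1.57  0.1   0.93 -1.45] t 8.9
```

```bash
python3 -m crank '[{"hand":50,"tx":20,"ty":0.7,"tz":6.5,"wx":0,"wy":-0.9,"wz":0},{"hand":50,"tx":47,"ty":0.7,"tz":6.5,"wx":0,"wy":-0.9,"wz":0},{"hand":50,"tx":47,"ty":0.7,"tz":6.5,"wx":0,"wy":-0.9,"wz":0},{"hand":20,"tx":47,"ty":0.7,"tz":6.5,"wx":0,"wy":-0.9,"wz":0},{"hand":20,"tx":47,"ty":0.7,"tz":6.5,"wx":0,"wy":-0.9,"wz":0}]';
python3 -m crank '[{"hand":20,"tx":0,"ty":0,"tz":0,"wx":0,"wy":0,"wz":0},{"hand":20,"tx":0,"ty":0,"tz":0,"wx":0,"wy":0,"wz":0},{"hand":20,"tx":-50,"ty":0,"tz":0,"wx":0,"wy":0,"wz":0},{"hand":20,"tx":-110,"ty":0,"tz":0,"wx":0,"wy":0,"wz":0},{"hand":20,"tx":-170,"ty":0,"tz":0,"wx":0,"wy":0,"wz":0}]'; python3 -m crank '[{"hand":20,"tx":-60,"ty":0,"tz":0,"wx":0,"wy":0,"wz":0},{"hand":20,"tx":-130,"ty":0,"tz":0,"wx":0,"wy":0,"wz":0},{"hand":20,"tx":-130,"ty":0,"tz":0,"wx":0,"wy":0,"wz":0},{"hand":20,"tx":-130,"ty":0,"tz":0,"wx":0,"wy":0,"wz":0}]'; python3 held.py;python3 plan.py 0.4893 0.195 0.32 -98
```

```text
t: 9.52
eef_pos: [0.6026, -0.3425, 0.0199]
orientation: [-2.081, 0.274, 2.083]
ft_force: [0.1, -1.5, -0.1]
width: 0.0264
t: 10.15
eef_pos: [0.6019, -0.342, 0.1902]
orientation: [-2.078, 0.273, 2.086]
ft_force: [0.2, -0.3, -0.5]
width: 0.0261
t: 10.65
eef_pos: [0.6026, -0.3423, 0.3188]
orientation: [-2.079, 0.274, 2.085]
ft_force: [-0.1, 0.0, -1.5]
width: 0.026
{'n': 4307, 'top_x': np.float64(-0.009), 'y': (np.float64(-0.013), np.float64(0.013)), 'z': (np.float64(-0.0169), np.float64(0.0151))}
0.06 0  
0.12 0  
0.18 0  
yaw -98.0 t [  -1.3 -489.6  247.7] w [-7.   0.3  0. ]
yaw 82.0 t [  -1.3 -489.6  247.7] w [ 1.73e+02  1.00e-01 -5.00e-01]
pos [ 0.602  -0.342   0.3171] yaw now -105.0 q [ 0.55  0.44 -0.14  1.3   0.06  1.41 -1.42] t 10.7
```

```bash
python3 -m crank '[{"hand":20,"tx":-2,"ty":-53,"tz":27,"wx":-1,"wy":0,"wz":0},{"hand":20,"tx":-2,"ty":-106,"tz":54,"wx":-2.5,"wy":0,"wz":0},{"hand":20,"tx":-2,"ty":-159,"tz":81,"wx":-4,"wy":0,"wz":0},{"hand":20,"tx":-2,"ty":-212,"tz":108,"wx":-5.5,"wy":0,"wz":0},{"hand":20,"tx":-2,"ty":-265,"tz":135,"wx":-7,"wy":0,"wz":0}]'; python3 plan.py 0.4884 0.195 0.31 -98
```

```text
t: 11.32
eef_pos: [0.539, -0.0496, 0.3185]
orientation: [-2.141, 0.149, 2.158]
ft_force: [1.3, 1.5, -0.6]
width: 0.0262
yaw -98.0 t [   9.2 -235.3   83.8] w [0.1 0.4 0. ]
yaw 82.0 t [   9.2 -235.3   83.8] w [-179.9   -0.     0.7]
pos [ 0.539  -0.0496  0.3185] yaw now -97.9 q [ 0.28  0.17 -0.3   1.67  0.05  1.32 -1.74] t 11.325
```

```bash
python3 -m crank '[{"hand":20,"tx":5,"ty":-56,"tz":20,"wx":0,"wy":0,"wz":0},{"hand":20,"tx":5,"ty":-112,"tz":40,"wx":0,"wy":0,"wz":0},{"hand":20,"tx":5,"ty":-168,"tz":60,"wx":0,"wy":0,"wz":0},{"hand":20,"tx":10,"ty":-215,"tz":78,"wx":0,"wy":0,"wz":0},{"hand":20,"tx":10,"ty":-235,"tz":84,"wx":0,"wy":0,"wz":0}]'; python3 -m crank '[{"hand":20,"tx":35,"ty":0,"tz":0,"wx":0,"wy":0,"wz":0},{"hand":20,"tx":75,"ty":0,"tz":0,"wx":0,"wy":0,"wz":0},{"hand":20,"tx":110,"ty":0,"tz":0,"wx":0,"wy":0,"wz":0},{"hand":20,"tx":110,"ty":0,"tz":0,"wx":0,"wy":0,"wz":0},{"hand":20,"tx":110,"ty":0,"tz":0,"wx":0,"wy":0,"wz":0}]'; python3 plan.py 0.4884 0.195 0.18 -98
python3 - <<'E'
from stn import *
c=cam('wrist'); save(c,'w7'); print(held.__name__ if 0 else '', station(c)['vane'])
from held import held; print(held(c))
E
```

```text
t: 11.95
eef_pos: [0.4874, 0.1962, 0.3088]
orientation: [-2.143, 0.144, 2.161]
ft_force: [0.4, -1.1, -0.7]
width: 0.0261
t: 12.58
eef_pos: [0.4901, 0.1932, 0.2017]
orientation: [-2.145, 0.149, 2.153]
ft_force: [0.6, 0.4, 0.3]
width: 0.0259
yaw -98.0 t [21.7 -1.5  1.8] w [0.  0.2 0. ]
yaw 82.0 t [21.7 -1.5  1.8] w [-1.8e+02 -1.0e-01  3.0e-01]
pos [0.4901 0.1932 0.2017] yaw now -98.0 q [-0.04  0.24 -0.49  1.86  0.12  1.07 -2.28] t 12.575
 (np.float64(-11.158410058024408), np.float64(0.8209270556395524))
{'n': 6230, 'top_x': np.float64(-0.0065), 'y': (np.float64(-0.013), np.float64(0.013)), 'z': (np.float64(-0.016), np.float64(0.0163))}
```

View pics/w7.png

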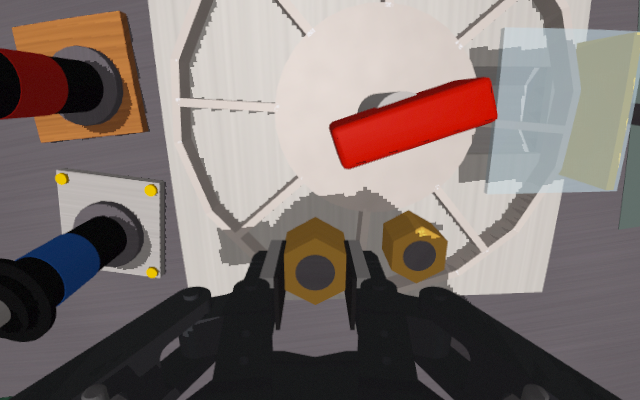

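The held nut is over the second pocket. Nut A at (415,250) stands next to the right finger, so I open only to 36 mm and shift 2 mm away.

```bash
python3 -m crank '[{"hand":20,"tx":10,"ty":-3.5,"tz":2,"wx":0,"wy":0,"wz":0},{"hand":20,"tx":21,"ty":-3.5,"tz":2,"wx":0,"wy":0,"wz":0},{"hand":20,"tx":21,"ty":-3.5,"tz":2,"wx":0,"wy":0,"wz":0},{"hand":36,"tx":21,"ty":-3.5,"tz":2,"wx":0,"wy":0,"wz":0},{"hand":36,"tx":21,"ty":-3.5,"tz":2,"wx":0,"wy":0,"wz":0}]';
python3 -m crank '[{"hand":36,"tx":0,"ty":0,"tz":0,"wx":0,"wy":0,"wz":0},{"hand":36,"tx":-30,"ty":0,"tz":0,"wx":0,"wy":0,"wz":0},{"hand":36,"tx":-90,"ty":0,"tz":0,"wx":0,"wy":0,"wz":0},{"hand":36,"tx":-140,"ty":0,"tz":0,"wx":0,"wy":0,"wz":0},{"hand":36,"tx":-140,"ty":0,"tz":0,"wx":0,"wy":0,"wz":0}]'
python3 - <<'E'
from stn import *
c=cam('wrist'); save(c,'w8'); print(top(c,(.478,.14),.181)); print(top(c,(.4885,.197),.181))
for k,v in station(c).items(): print(k,v)
E
python3 plan.py 0.5497 0.154 0.30 -169.4;python3 plan.py 0.5497 0.154 0.30 10.6
```

```text
t: 13.25
eef_pos: [0.4887, 0.197, 0.1809]
orientation: [-2.146, 0.149, 2.151]
ft_force: [-0.5, -0.8, 0.5]
width: 0.0358
t: 13.88
eef_pos: [0.491, 0.1982, 0.3253]
orientation: [-2.153, 0.145, 2.141]
ft_force: [0.0, 0.7, -0.3]
width: 0.0361
{'n': 940, 'z': 0.1811, 'mean': array([0.4777, 0.1413]), 'ctr': array([0.4775, 0.1414]), 'flat': np.float64(22.0), 'wmin': np.float64(0.0292), 'wmax': np.float64(0.0327)}
{'n': 915, 'z': 0.181, 'mean': array([0.4887, 0.1966]), 'ctr': array([0.4887, 0.1964]), 'flat': np.float64(20.6), 'wmin': np.float64(0.0285), 'wmax': np.float64(0.0322)}
knob (array([0.54967285, 0.15444304]), np.float64(0.234760948794028), (14.026222229003906, 49.4606819152832), np.float32(100.96927))
handle (array([ 0.52525647, -0.03353206]), np.float64(0.17777933847364968), (56.26067352294922, 12.898394584655762), np.float32(83.5987))
rimz 0.16971986019185945
rim (array([0.54934666, 0.15418353]), np.float64(0.09744979356251157), 3418)
deckz 0.15492613290297513
vane (np.float64(-11.283513373974936), np.float64(0.8759752433245328))
yaw -169.4 t [ 22.5  34.6 -65.4] w [71.4  0.   0.1]
yaw 10.599999999999994 t [ 22.5  34.6 -65.4] w [-108.6   -0.2    0. ]
pos [0.4897 0.1973 0.3225] yaw now -98.0 q [-0.02  0.15 -0.5   1.7   0.07  1.32 -2.24] t 13.925
yaw 10.6 t [ 22.5  34.6 -65.4] w [-108.6   -0.2    0. ]
yaw 190.6 t [ 22.5  34.6 -65.4] w [71.4  0.   0.1]
pos [0.4897 0.1973 0.3225] yaw now -98.0 q [-0.02  0.15 -0.5   1.7   0.07  1.32 -2.24] t 13.925
```

View pics/w8.png

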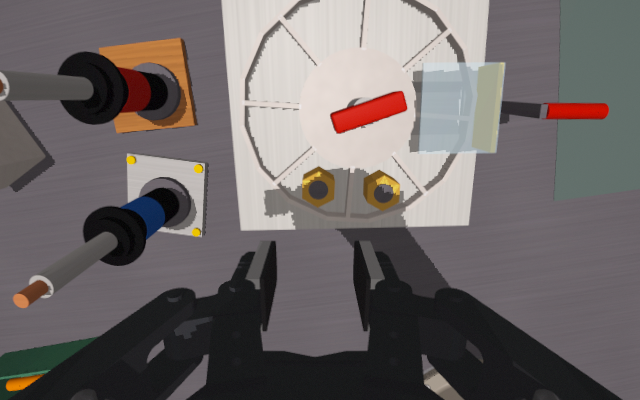

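Both brass nuts stand in neighbouring pockets at (318,188) and (381,190), tops at 181 mm. Now to the knob.

```bash
python3 -m crank '[{"hand":45,"tx":0,"ty":10,"tz":-20,"wx":-10.5,"wy":0,"wz":0},{"hand":45,"tx":0,"ty":20,"tz":-40,"wx":-21,"wy":0,"wz":0},{"hand":45,"tx":0,"ty":34.6,"tz":-65,"wx":-31.5,"wy":0,"wz":0},{"hand":45,"tx":0,"ty":34.6,"tz":-65,"wx":-42,"wy":0,"wz":0},{"hand":45,"tx":0,"ty":34.6,"tz":-65,"wx":-52,"wy":0,"wz":0}]';python3 -m crank '[{"hand":45,"tx":0,"ty":0,"tz":0,"wx":-10.5,"wy":0,"wz":0},{"hand":45,"tx":0,"ty":0,"tz":0,"wx":-21,"wy":0,"wz":0},{"hand":45,"tx":0,"ty":0,"tz":0,"wx":-31.5,"wy":0,"wz":0},{"hand":45,"tx":0,"ty":0,"tz":0,"wx":-42,"wy":0,"wz":0},{"hand":45,"tx":0,"ty":0,"tz":0,"wx":-52,"wy":0,"wz":0}]';python3 -m crank '[{"hand":45,"tx":0,"ty":0,"tz":0,"wx":-4.5,"wy":0,"wz":0},{"hand":45,"tx":0,"ty":0,"tz":0,"wx":-4.5,"wy":0,"wz":0},{"hand":45,"tx":0,"ty":0,"tz":0,"wx":-4.5,"wy":0,"wz":0}]'; python3 plan.py 0.5497 0.1542 0.222 10.8
```

```text
t: 14.55
eef_pos: [0.5478, 0.1527, 0.318]
orientation: [1.763, 0.723, -1.775]
ft_force: [-1.0, 0.9, -0.0]
width: 0.0452
t: 15.18
eef_pos: [0.5475, 0.153, 0.3182]
orientation: [1.124, 1.265, -1.132]
ft_force: [-0.1, -0.6, -0.3]
width: 0.045
t: 15.55
eef_pos: [0.548, 0.1532, 0.3193]
orientation: [1.072, 1.294, -1.077]
ft_force: [0.1, -0.0, 0.0]
width: 0.045
yaw 10.8 t [97.3  2.3 -0.5] w [-0.4 -0.1  0.3]
yaw 190.8 t [97.3  2.3 -0.5] w [1.796e+02 4.000e-01 1.000e-01]
pos [0.548  0.1532 0.3193] yaw now 10.4 q [ 0.22  0.26 -0.69  1.6   0.16  1.35 -0.31] t 15.55
```

```bash
python3 -m crank '[{"hand":45,"tx":35,"ty":2,"tz":0,"wx":-0.4,"wy":0,"wz":0},{"hand":45,"tx":65,"ty":2,"tz":0,"wx":-0.4,"wy":0,"wz":0},{"hand":45,"tx":97,"ty":2,"tz":0,"wx":-0.4,"wy":0,"wz":0},{"hand":45,"tx":97,"ty":2,"tz":0,"wx":-0.4,"wy":0,"wz":0},{"hand":45,"tx":97,"ty":2,"tz":0,"wx":-0.4,"wy":0,"wz":0}]';python3 plan.py 0.5497 0.1542 0.222 10.8; python3 -c "
from m import *
save(cam('wrist'),'w9')"
```

```text
t: 16.18
eef_pos: [0.5507, 0.1543, 0.2243]
orientation: [1.068, 1.296, -1.068]
ft_force: [-0.2, -0.0, 1.2]
width: 0.0451
yaw 10.8 t [ 2.3 -1.  -0.1] w [ 0.1 -0.1  0.1]
yaw 190.8 t [ 2.3 -1.  -0.1] w [-1.799e+02 -1.000e-01 -2.000e-01]
pos [0.5507 0.1543 0.2243] yaw now 10.9 q [ 0.2   0.33 -0.68  1.73  0.22  1.16 -0.35] t 16.175
```

View pics/w9.png

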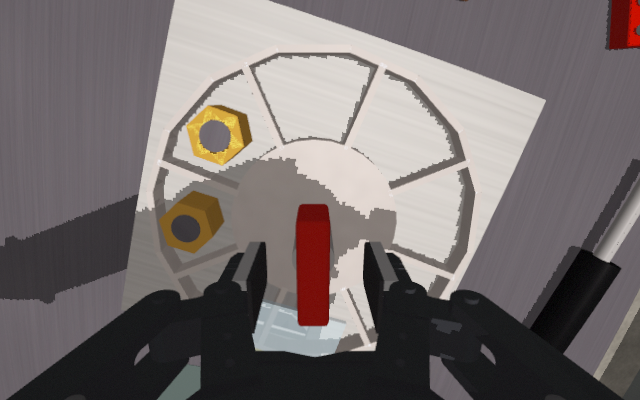

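The bar at (313,265) sits centred and aligned between the pads. Pinch and turn +72° counter-clockwise.

```bash
python3 -m crank '[{"hand":5,"tx":1,"ty":-1,"tz":0,"wx":0,"wy":0,"wz":0},{"hand":5,"tx":1,"ty":-1,"tz":0,"wx":0,"wy":0,"wz":0},{"hand":5,"tx":1,"ty":-1,"tz":0,"wx":0,"wy":0,"wz":0},{"hand":5,"tx":1,"ty":-1,"tz":0,"wx":0,"wy":0,"wz":0}]';python3 -m crank '[{"hand":5,"tx":0,"ty":0,"tz":0,"wx":-9,"wy":0,"wz":0},{"hand":5,"tx":0,"ty":0,"tz":0,"wx":-18,"wy":0,"wz":0},{"hand":5,"tx":0,"ty":0,"tz":0,"wx":-27,"wy":0,"wz":0},{"hand":5,"tx":0,"ty":0,"tz":0,"wx":-36,"wy":0,"wz":0},{"hand":5,"tx":0,"ty":0,"tz":0,"wx":-45,"wy":0,"wz":0}]'
python3 -m crank '[{"hand":5,"tx":0,"ty":0,"tz":0,"wx":-9,"wy":0,"wz":0},{"hand":5,"tx":0,"ty":0,"tz":0,"wx":-18,"wy":0,"wz":0},{"hand":5,"tx":0,"ty":0,"tz":0,"wx":-27,"wy":0,"wz":0},{"hand":5,"tx":0,"ty":0,"tz":0,"wx":-27,"wy":0,"wz":0},{"hand":5,"tx":0,"ty":0,"tz":0,"wx":-27,"wy":0,"wz":0}]'
python3 plan.py 0.5497 0.1542 0.222 82.9;  python3 -c "
from m import *
save(cam('wrist'),'w10')"
```

```text
t: 16.73
eef_pos: [0.5499, 0.154, 0.2236]
orientation: [1.068, 1.295, -1.068]
ft_force: [-0.6, -0.0, 6.4]
width: 0.0144
t: 17.35
eef_pos: [0.55, 0.1541, 0.2236]
orientation: [0.464, 1.522, -0.462]
ft_force: [1.5, -0.7, 5.2]
width: 0.0147
t: 17.98
eef_pos: [0.55, 0.1542, 0.2235]
orientation: [0.099, 1.57, -0.096]
ft_force: [0.7, 0.3, 5.7]
width: 0.0144
yaw 82.9 t [ 1.5 -0.  -0.3] w [-0.  -0.1 -0.1]
yaw 262.9 t [ 1.5 -0.  -0.3] w [ 1.8e+02 -2.0e-01  1.0e-01]
pos [0.55   0.1542 0.2235] yaw now 82.9 q [ 0.37  0.39 -0.92  1.73  0.33  1.19  0.81] t 17.975
```

View pics/w10.png

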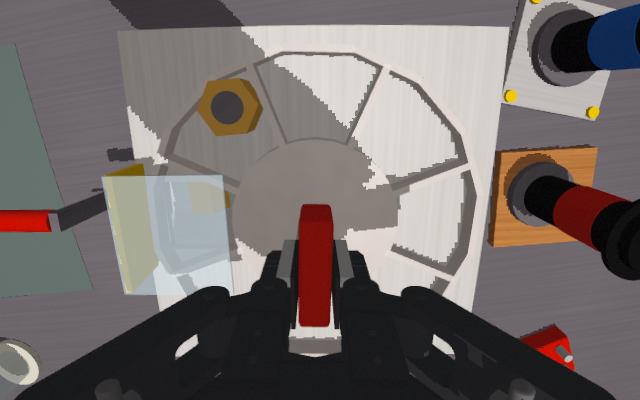

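Nut B has moved along to (230,106). Something brass shows under the guard at (208,197), so I zoom in to see whether nut A has dropped.

Run:
```python
from m import *
c=cam('wrist'); im=cv2.resize(c['frame'][150:310,90:260],None,fx=4,fy=3.7,interpolation=cv2.INTER_CUBIC);cv2.imwrite('pics/w10z.png',im[...,::-1])
P=cloud(c)
for u,v in ((208,197),(215,205),(200,190),(180,230),(200,240)): print((u,v),P[v,u].round(4))
for n,xyz in dict(hole=(.5497+.073*np.sin(np.radians(-7.1)),.154-.073*np.cos(np.radians(-7.1)),.155)).items(): print(n,proj(c,xyz), proj(c,[xyz[0],xyz[1],.09]))
s=cam('scene'); im=cv2.resize(s['frame'][150:250,250:370],None,fx=6,fy=6,interpolation=cv2.INTER_CUBIC);cv2.imwrite('pics/s10z.png',im[...,::-1])
```

```text
(208, 197) [0.5202 0.1021 0.192 ]
(215, 205) [0.525  0.1048 0.1919]
(200, 190) [0.5162 0.0983 0.191 ]
(180, 230) [0.5365 0.0829 0.1918]
(200, 240) [0.5436 0.0924 0.1918]
hole [[201.34229496 214.93059091]] [[226.59463156 189.15476378]]
```

View pics/w10z.png

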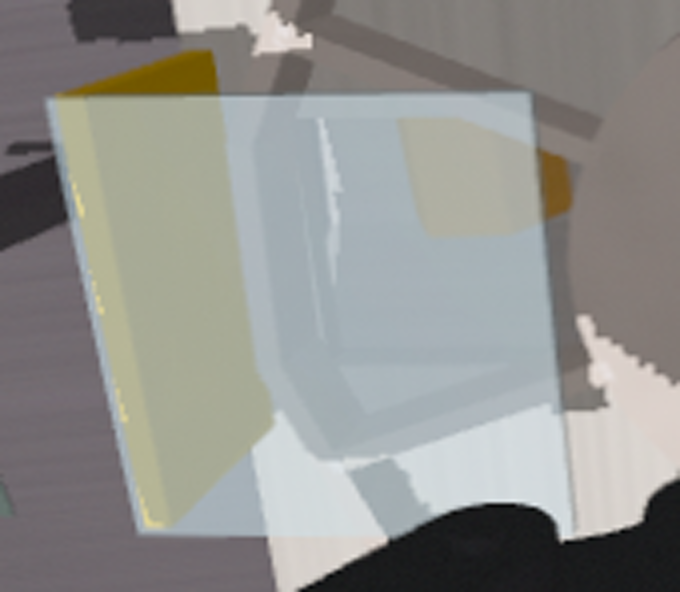

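View pics/s10z.png

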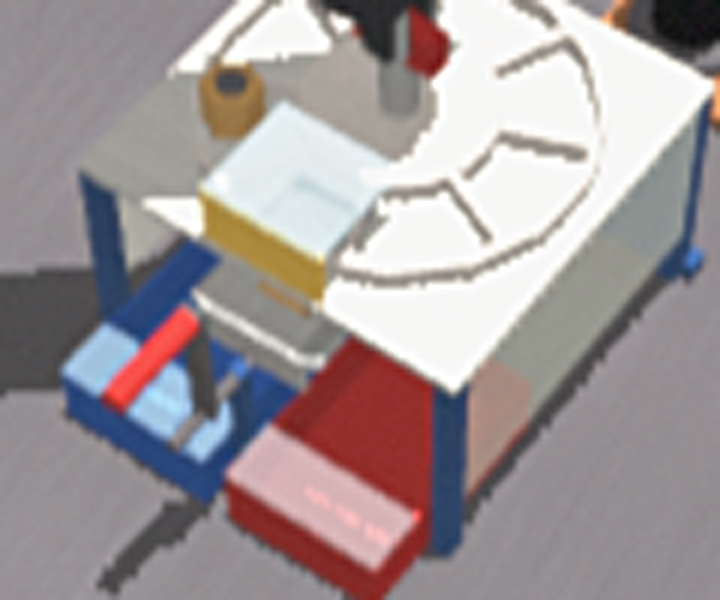

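In the scene crop a brass strip shows in the trough at (285,298), and no nut stands on the hole through the guard, so nut A has dropped. Release the knob and go to the handle.

```bash
python3 -m crank '[{"hand":40,"tx":0,"ty":0,"tz":0,"wx":0,"wy":0,"wz":0},{"hand":40,"tx":0,"ty":0,"tz":0,"wx":0,"wy":0,"wz":0},{"hand":40,"tx":-30,"ty":0,"tz":0,"wx":0,"wy":0,"wz":0},{"hand":40,"tx":-80,"ty":-20,"tz":0,"wx":10,"wy":0,"wz":0},{"hand":40,"tx":-80,"ty":-60,"tz":0,"wx":20,"wy":0,"wz":0}]'; python3 plan.py 0.5253 -0.034 0.30 -7.1
```

```text
t: 18.75
eef_pos: [0.5434, 0.0967, 0.306]
orientation: [0.375, 1.536, -0.368]
ft_force: [1.3, 0.1, -1.1]
width: 0.04
yaw -7.1 t [   5.4 -124.6   43.6] w [69.9 -0.1 -0.3]
yaw 172.9 t [   5.4 -124.6   43.6] w [-1.101e+02  3.000e-01 -1.000e-01]
pos [0.5434 0.0967 0.306 ] yaw now 62.8 q [ 0.47  0.26 -0.87  1.66  0.2   1.31  0.66] t 18.75
```

```bash
python3 -m crank '[{"hand":40,"tx":5,"ty":-25,"tz":9,"wx":10,"wy":0,"wz":0},{"hand":40,"tx":5,"ty":-50,"tz":18,"wx":20,"wy":0,"wz":0},{"hand":40,"tx":5,"ty":-75,"tz":27,"wx":30,"wy":0,"wz":0},{"hand":40,"tx":5,"ty":-100,"tz":36,"wx":40,"wy":0,"wz":0},{"hand":40,"tx":5,"ty":-124.6,"tz":43.6,"wx":50,"wy":0,"wz":0}]';python3 -m crank '[{"hand":40,"tx":0,"ty":0,"tz":0,"wx":10,"wy":0,"wz":0},{"hand":40,"tx":0,"ty":0,"tz":0,"wx":19.9,"wy":0,"wz":0},{"hand":40,"tx":0,"ty":0,"tz":0,"wx":19.9,"wy":0,"wz":0},{"hand":40,"tx":0,"ty":0,"tz":0,"wx":19.9,"wy":0,"wz":0},{"hand":40,"tx":0,"ty":0,"tz":0,"wx":19.9,"wy":0,"wz":0}]'; python3 plan.py 0.5253 -0.034 0.168 -7.1
python3 - <<'E'
from stn import *
c=cam('wrist'); save(c,'w11')
for k,v in station(c).items(): print(k,v)
E
```

```text
t: 19.38
eef_pos: [0.5234, -0.0376, 0.2967]
orientation: [1.045, 1.309, -1.048]
ft_force: [-0.2, 0.8, 0.1]
width: 0.04
t: 20.0
eef_pos: [0.5239, -0.0366, 0.297]
orientation: [1.296, 1.153, -1.3]
ft_force: [0.2, 1.4, -1.0]
width: 0.0396
yaw -7.1 t [129.    1.6  -2.7] w [ 0.2 -0.   0.2]
yaw 172.9 t [129.    1.6  -2.7] w [-179.8   -0.3   -0. ]
pos [ 0.5239 -0.0366  0.297 ] yaw now -6.9 q [ 0.56  0.17 -0.64  1.74  0.11  1.27 -0.23] t 20.0
handle (array([ 0.52514105, -0.03377745]), np.float64(0.17763328505525955), (54.86141586303711, 13.519503593444824), np.float32(83.58677))
rimz 0.16979829221482817
rim (array([0.54963706, 0.14839615]), np.float64(0.09422026897869984), 1137)
deckz 0.1547835701692855
vane (np.float64(-12.142122161413358), np.float64(0.8488724730846109))
```

View pics/w11.png

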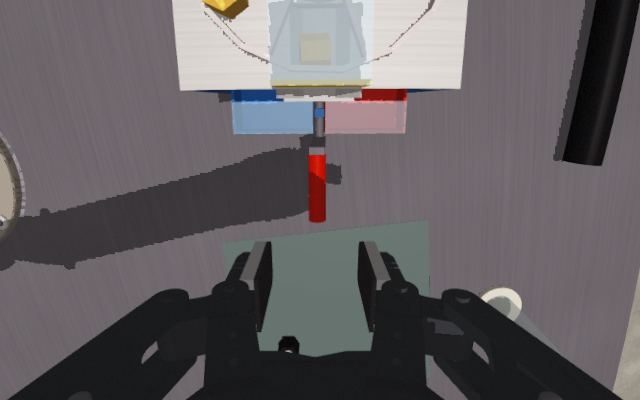

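The nut lies in the trough, seen through the guard at (313,48). The handle is aligned at (317,185), blue box on the left (-x), red on the right. Descend onto the handle.

```bash
python3 -m crank '[{"hand":40,"tx":45,"ty":1.5,"tz":-2,"wx":0,"wy":0,"wz":0},{"hand":40,"tx":90,"ty":1.5,"tz":-2,"wx":0,"wy":0,"wz":0},{"hand":40,"tx":129,"ty":1.5,"tz":-2,"wx":0,"wy":0,"wz":0},{"hand":40,"tx":129,"ty":1.5,"tz":-2,"wx":0,"wy":0,"wz":0},{"hand":40,"tx":129,"ty":1.5,"tz":-2,"wx":0,"wy":0,"wz":0}]';python3 plan.py 0.5252 -0.035 0.168 -7.1;  python3 -c "
from m import *
save(cam('wrist'),'w12')"
```

```text
t: 20.68
eef_pos: [0.5265, -0.0346, 0.1696]
orientation: [1.298, 1.151, -1.299]
ft_force: [0.5, 0.4, 0.3]
width: 0.0401
yaw -7.1 t [ 1.6 -1.2  0.5] w [ 0.1 -0.   0.1]
yaw 172.9 t [ 1.6 -1.2  0.5] w [-1.799e+02 -1.000e-01 -1.000e-01]
pos [ 0.5265 -0.0346  0.1696] yaw now -7.0 q [ 0.51  0.3  -0.63  1.89  0.2   1.02 -0.32] t 20.675
```

View pics/w12.png

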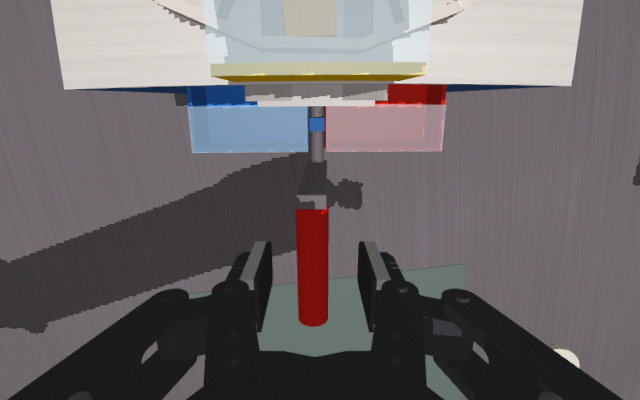

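The bar is centred between the pads. Close and swing to -98°, towards the blue side.

```bash
python3 -m crank '[{"hand":5,"tx":1.5,"ty":-1,"tz":0,"wx":0,"wy":0,"wz":0},{"hand":5,"tx":1.5,"ty":-1,"tz":0,"wx":0,"wy":0,"wz":0},{"hand":5,"tx":1.5,"ty":-1,"tz":0,"wx":0,"wy":0,"wz":0},{"hand":5,"tx":1.5,"ty":-1,"tz":0,"wx":0,"wy":0,"wz":0}]'
python3 -m crank '[{"hand":5,"tx":1.2,"ty":-13,"tz":0,"wx":0,"wy":0,"wz":0},{"hand":5,"tx":4.5,"ty":-25.7,"tz":0,"wx":0,"wy":0,"wz":0},{"hand":5,"tx":10,"ty":-37.5,"tz":0,"wx":0,"wy":0,"wz":0},{"hand":5,"tx":17.5,"ty":-48.2,"tz":0,"wx":0,"wy":0,"wz":0},{"hand":5,"tx":22,"ty":-53,"tz":0,"wx":0,"wy":0,"wz":0}]'; python3 -c "
from h import *
s=st();print(s['eef_pos'],s['ft_force'],s['width'])"
```

```text
t: 21.22
eef_pos: [0.5251, -0.0347, 0.168]
orientation: [1.298, 1.15, -1.299]
ft_force: [-0.9, -0.4, 6.6]
width: 0.0113
t: 21.85
eef_pos: [0.4764, -0.0288, 0.1474]
orientation: [1.303, 1.142, -1.292]
ft_force: [8.6, -2.7, -4.8]
width: 0.0116
[ 0.47640412 -0.02877687  0.14739061] [ 8.61434081 -2.73443078 -4.79352385] 0.011566297133193402
```

```bash
python3 -m crank '[{"hand":5,"tx":15.5,"ty":-12,"tz":0,"wx":0,"wy":0,"wz":0},{"hand":5,"tx":29.8,"ty":-18.3,"tz":0,"wx":0,"wy":0,"wz":0},{"hand":5,"tx":45,"ty":-21.6,"tz":0,"wx":0,"wy":0,"wz":0},{"hand":5,"tx":55.6,"ty":-22,"tz":0,"wx":0,"wy":0,"wz":0},{"hand":5,"tx":64,"ty":-21.2,"tz":0,"wx":0,"wy":0,"wz":0}]'; python3 -m crank '[{"hand":5,"tx":0,"ty":0,"tz":0,"wx":0,"wy":0,"wz":0},{"hand":5,"tx":0,"ty":0,"tz":0,"wx":0,"wy":0,"wz":0},{"hand":5,"tx":0,"ty":0,"tz":0,"wx":0,"wy":0,"wz":0},{"hand":5,"tx":0,"ty":0,"tz":0,"wx":0,"wy":0,"wz":0}]';python3 - <<'E'
from m import *
c=cam('wrist'); save(c,'w13')
s=cam('scene'); im=cv2.resize(s['frame'][150:260,240:370],None,fx=5.5,fy=5.4,interpolation=cv2.INTER_CUBIC);cv2.imwrite('pics/s13z.png',im[...,::-1])
E
python3 plan.py 0.5252 -0.035 0.168 -7.1
```

```text
t: 22.48
eef_pos: [0.4537, -0.0259, 0.0823]
orientation: [1.3, 1.147, -1.295]
ft_force: [5.1, -1.4, 2.5]
width: 0.0113
t: 22.98
eef_pos: [0.4538, -0.0259, 0.0817]
orientation: [1.301, 1.147, -1.295]
ft_force: [8.2, -2.7, -3.1]
width: 0.0115
yaw -7.1 t [-86.   72.4   0.1] w [ 0.1 -0.1 -0.2]
yaw 172.9 t [-86.   72.4   0.1] w [-1.799e+02  4.000e-01 -1.000e-01]
pos [ 0.4538 -0.026   0.0817] yaw now -7.0 q [ 0.51  0.29 -0.62  2.14  0.24  0.77 -0.39] t 23.075
```

View pics/w13.png

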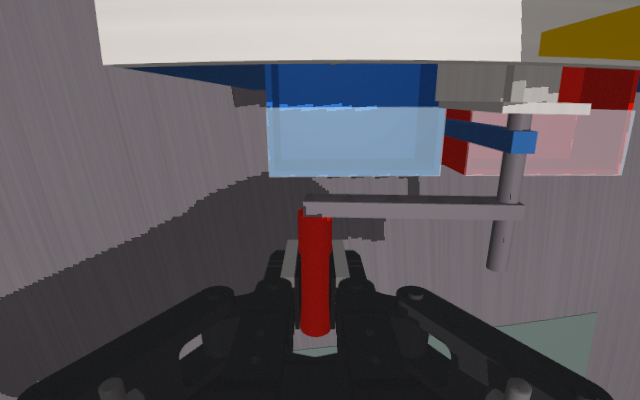

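View pics/s13z.png

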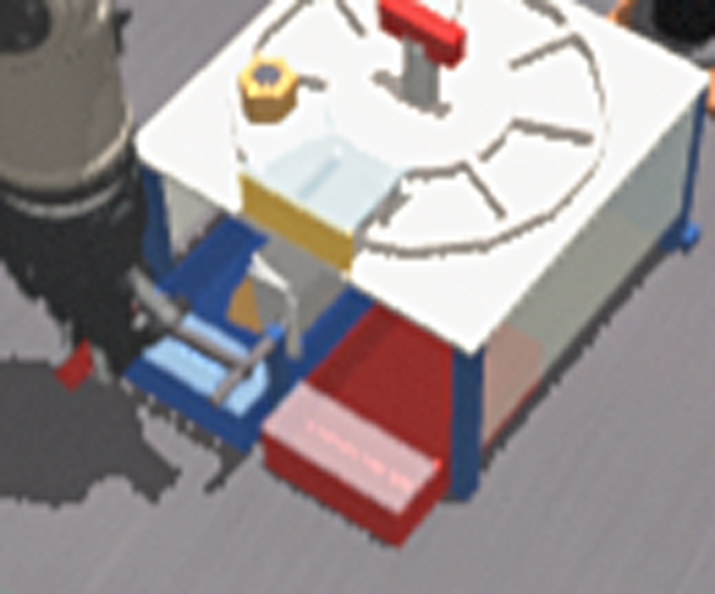

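The crank arm lies level towards blue and a brass patch shows between trough and blue box at (243,305). Swing back to level and look.

```bash
python3 -m crank '[{"hand":5,"tx":-16.3,"ty":-0.6,"tz":0,"wx":0,"wy":0,"wz":0},{"hand":5,"tx":-31.8,"ty":2.1,"tz":0,"wx":0,"wy":0,"wz":0},{"hand":5,"tx":-46.3,"ty":8,"tz":0,"wx":0,"wy":0,"wz":0},{"hand":5,"tx":-59.3,"ty":16.7,"tz":0,"wx":0,"wy":0,"wz":0},{"hand":5,"tx":-70.2,"ty":28,"tz":0,"wx":0,"wy":0,"wz":0}]'; python3 -m crank '[{"hand":5,"tx":-7.7,"ty":12.2,"tz":0,"wx":0,"wy":0,"wz":0},{"hand":5,"tx":-13,"ty":25.5,"tz":0,"wx":0,"wy":0,"wz":0},{"hand":5,"tx":-15.5,"ty":38.4,"tz":0,"wx":0,"wy":0,"wz":0},{"hand":5,"tx":-15.9,"ty":46.2,"tz":0,"wx":0,"wy":0,"wz":0},{"hand":5,"tx":-15.9,"ty":46.2,"tz":0,"wx":0,"wy":0,"wz":0}]';python3 - <<'E'
from m import *
c=cam('wrist'); save(c,'w14')
s=cam('scene'); im=cv2.resize(s['frame'][150:260,240:370],None,fx=5.5,fy=5.4,interpolation=cv2.INTER_CUBIC);cv2.imwrite('pics/s14z.png',im[...,::-1])
E
python3 plan.py 0.5252 -0.035 0.168 -7.1
```

```text
t: 23.7
eef_pos: [0.4775, -0.0287, 0.1493]
orientation: [1.298, 1.155, -1.301]
ft_force: [7.1, 1.5, -21.8]
width: 0.0117
t: 24.32
eef_pos: [0.5233, -0.0341, 0.1684]
orientation: [1.295, 1.154, -1.304]
ft_force: [-5.8, 1.1, 12.9]
width: 0.0112
yaw -7.1 t [0.4 2.  0.7] w [0.1 0.  0.4]
yaw 172.9 t [0.4 2.  0.7] w [-1.799e+02 -6.000e-01  1.000e-01]
pos [ 0.5233 -0.0341  0.1684] yaw now -7.0 q [ 0.52  0.3  -0.63  1.9   0.2   1.02 -0.32] t 24.425
```

View pics/w14.png

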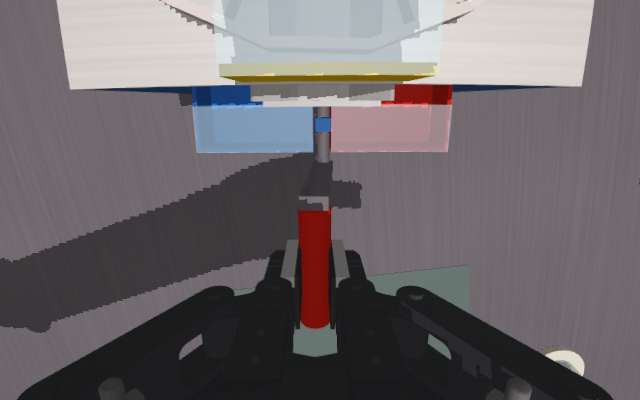

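View pics/s14z.png

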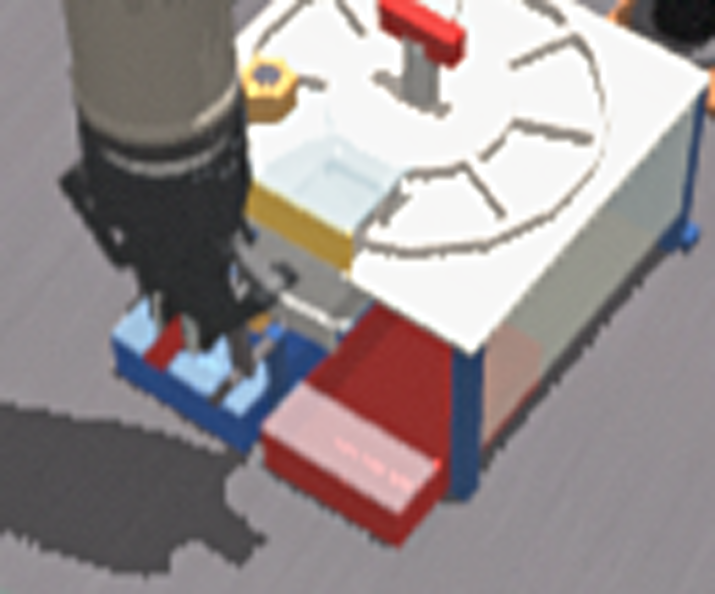

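The trough is empty and level and the nut is in the blue box. Release and go for the black nut.

```bash
python3 -m crank '[{"hand":45,"tx":0,"ty":2,"tz":0,"wx":0,"wy":0,"wz":0},{"hand":45,"tx":0,"ty":2,"tz":0,"wx":0,"wy":0,"wz":0},{"hand":45,"tx":-40,"ty":2,"tz":0,"wx":0,"wy":0,"wz":0},{"hand":45,"tx":-50,"ty":-8,"tz":50,"wx":10,"wy":0,"wz":0},{"hand":45,"tx":-50,"ty":-15,"tz":110,"wx":20,"wy":0,"wz":0}]'; python3 -m crank '[{"hand":50,"tx":0,"ty":0,"tz":0,"wx":5,"wy":0,"wz":0},{"hand":50,"tx":0,"ty":0,"tz":0,"wx":10,"wy":0,"wz":0},{"hand":50,"tx":0,"ty":0,"tz":0,"wx":10,"wy":0,"wz":0}]'; python3 plan.py 0.4482 -0.3206 0.20 -37
python3 - <<'E'
from m import *
c=cam('wrist'); save(c,'w15'); print(top(c,(.4482,-.3206)))
E
```

```text
t: 25.05
eef_pos: [0.4969, -0.1422, 0.218]
orientation: [1.548, 0.947, -1.549]
ft_force: [1.6, -0.2, -0.6]
width: 0.0453
t: 25.42
eef_pos: [0.496, -0.1422, 0.2165]
orientation: [1.664, 0.834, -1.67]
ft_force: [0.8, -0.5, -0.5]
width: 0.0499
yaw -37.0 t [ 16.6  69.1 171.2] w [0.  0.1 0.2]
yaw 143.0 t [ 16.6  69.1 171.2] w [-1.8e+02 -3.0e-01  1.0e-01]
pos [ 0.496  -0.1422  0.2165] yaw now -37.0 q [ 0.64  0.21 -0.51  1.87  0.11  1.1  -0.56] t 25.425
{'n': 330, 'z': 0.0262, 'mean': array([ 0.4443, -0.3176]), 'ctr': array([ 0.4448, -0.3185]), 'flat': np.float64(28.1), 'wmin': np.float64(0.0273), 'wmax': np.float64(0.0297)}
```

View pics/w15.png

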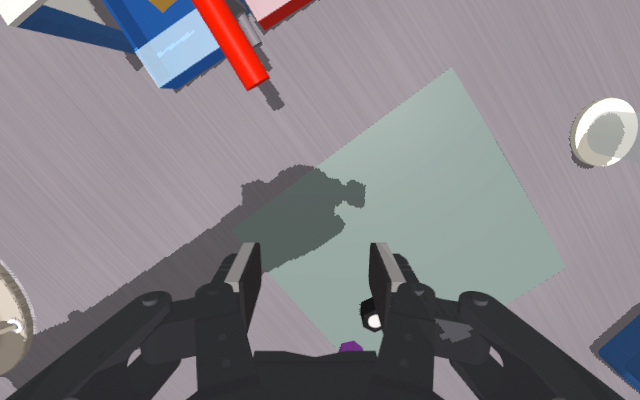

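Brass is in the blue box, upper left at (160,3). The black nut at (373,312) hasn't moved. Go over it.

```bash
python3 -m crank '[{"hand":50,"tx":0,"ty":22,"tz":55,"wx":0,"wy":0,"wz":0},{"hand":50,"tx":20,"ty":44,"tz":110,"wx":0,"wy":0,"wz":0},{"hand":50,"tx":40,"ty":69,"tz":165,"wx":0,"wy":0,"wz":0},{"hand":50,"tx":70,"ty":69,"tz":171,"wx":0,"wy":0,"wz":0},{"hand":50,"tx":70,"ty":69,"tz":171,"wx":0,"wy":0,"wz":0}]';python3 -m crank '[{"hand":50,"tx":0,"ty":0,"tz":0,"wx":0,"wy":0,"wz":0},{"hand":50,"tx":0,"ty":0,"tz":0,"wx":0,"wy":0,"wz":0}]'; python3 plan.py 0.4482 -0.3206 0.02 -37
python3 - <<'E'
from m import *
c=cam('wrist'); save(c,'w16'); print(top(c,(.4482,-.3206)))
E
```

```text
t: 26.1
eef_pos: [0.446, -0.3198, 0.1444]
orientation: [1.664, 0.839, -1.674]
ft_force: [-0.2, 0.6, -0.4]
width: 0.05
t: 26.35
eef_pos: [0.4498, -0.3194, 0.1483]
orientation: [1.664, 0.833, -1.666]
ft_force: [0.1, 0.8, 0.1]
width: 0.0502
yaw -37.0 t [128.3  -0.5   1.8] w [0.2 0.1 0. ]
yaw 143.0 t [128.3  -0.5   1.8] w [-1.798e+02 -0.000e+00  1.000e-01]
pos [ 0.4498 -0.3194  0.1483] yaw now -36.8 q [ 0.86  0.33 -0.39  1.87  0.15  0.97 -0.24] t 26.35
{'n': 1074, 'z': 0.0261, 'mean': array([ 0.4479, -0.3205]), 'ctr': array([ 0.4477, -0.3205]), 'flat': np.float64(22.8), 'wmin': np.float64(0.0286), 'wmax': np.float64(0.0322)}
```

View pics/w16.png

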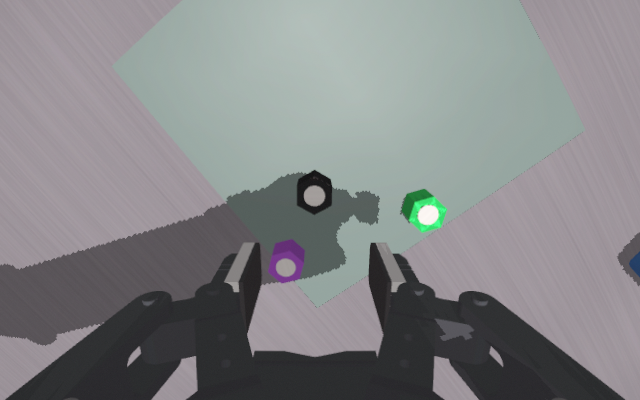

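Black nut at (314,193), flats aligned; purple (286,262) and green (425,212) are clear of the fingers. Grasp.

```bash
python3 -m crank '[{"hand":50,"tx":50,"ty":-0.5,"tz":2,"wx":0,"wy":0,"wz":0},{"hand":50,"tx":100,"ty":-0.5,"tz":2,"wx":0,"wy":0,"wz":0},{"hand":50,"tx":128,"ty":-0.5,"tz":2,"wx":0,"wy":0,"wz":0},{"hand":50,"tx":128,"ty":-0.5,"tz":2,"wx":0,"wy":0,"wz":0},{"hand":50,"tx":128,"ty":-0.5,"tz":2,"wx":0,"wy":0,"wz":0}]';python3 -m crank '[{"hand":20,"tx":0,"ty":0,"tz":0,"wx":0,"wy":0,"wz":0},{"hand":20,"tx":0,"ty":0,"tz":0,"wx":0,"wy":0,"wz":0},{"hand":20,"tx":0,"ty":0,"tz":0,"wx":0,"wy":0,"wz":0},{"hand":20,"tx":-50,"ty":0,"tz":0,"wx":0,"wy":0,"wz":0},{"hand":20,"tx":-110,"ty":0,"tz":0,"wx":0,"wy":0,"wz":0}]'; python3 -m crank '[{"hand":20,"tx":-60,"ty":0,"tz":0,"wx":0,"wy":0,"wz":0},{"hand":20,"tx":-120,"ty":0,"tz":0,"wx":0,"wy":0,"wz":0},{"hand":20,"tx":-180,"ty":0,"tz":0,"wx":-5,"wy":0,"wz":0},{"hand":20,"tx":-180,"ty":0,"tz":0,"wx":-15,"wy":0,"wz":0},{"hand":20,"tx":-180,"ty":0,"tz":0,"wx":-25,"wy":0,"wz":0}]'; python3 plan.py 0.4773 0.163 0.30 -7; python3 held.py
```

```text
t: 27.02
eef_pos: [0.4476, -0.3218, 0.0204]
orientation: [1.665, 0.831, -1.667]
ft_force: [1.2, 0.1, -0.1]
width: 0.0498
t: 27.65
eef_pos: [0.4457, -0.321, 0.1297]
orientation: [1.665, 0.836, -1.671]
ft_force: [0.4, -1.1, -0.2]
width: 0.0263
t: 28.28
eef_pos: [0.4473, -0.3216, 0.3106]
orientation: [1.356, 1.106, -1.359]
ft_force: [-0.5, -0.5, -0.8]
width: 0.0263
yaw -7.0 t [   9.8  -68.5 -480.7] w [-4.7  0.1  0.1]
yaw 173.0 t [   9.8  -68.5 -480.7] w [ 1.753e+02  1.000e-01 -1.000e-01]
pos [ 0.4473 -0.3216  0.3106] yaw now -11.7 q [ 0.94  0.2  -0.46  1.66  0.09  1.3   0.26] t 28.275
{'n': 4217, 'top_x': np.float64(-0.0068), 'y': (np.float64(-0.013), np.float64(0.013)), 'z': (np.float64(-0.0174), np.float64(0.0152))}
0.06 0  
0.12 0  
0.18 0
```

```bash
python3 -m crank '[{"hand":20,"tx":0,"ty":-9,"tz":-60,"wx":-4.7,"wy":0,"wz":0},{"hand":20,"tx":0,"ty":-18,"tz":-120,"wx":-4.7,"wy":0,"wz":0},{"hand":20,"tx":0,"ty":-27,"tz":-180,"wx":-4.7,"wy":0,"wz":0},{"hand":20,"tx":0,"ty":-36,"tz":-240,"wx":-4.7,"wy":0,"wz":0},{"hand":20,"tx":0,"ty":-45,"tz":-300,"wx":-4.7,"wy":0,"wz":0}]'; python3 plan.py 0.4773 0.162 0.30 -7
```

```text
t: 28.95
eef_pos: [0.4651, -0.0168, 0.3094]
orientation: [1.303, 1.146, -1.306]
ft_force: [0.8, -1.1, -0.6]
width: 0.0262
yaw -7.0 t [   9.3  -11.  -178.9] w [-0.4  0.   0.1]
yaw 173.0 t [   9.3  -11.  -178.9] w [179.6   0.2  -0. ]
pos [ 0.4651 -0.0168  0.3094] yaw now -7.4 q [ 0.64  0.04 -0.71  1.84  0.03  1.28 -0.21] t 28.95
```

```bash
python3 -m crank '[{"hand":20,"tx":0,"ty":-3,"tz":-60,"wx":-0.3,"wy":0,"wz":0},{"hand":20,"tx":0,"ty":-7,"tz":-120,"wx":-0.3,"wy":0,"wz":0},{"hand":20,"tx":10,"ty":-11,"tz":-179,"wx":-0.3,"wy":0,"wz":0},{"hand":20,"tx":60,"ty":-11,"tz":-179,"wx":-0.3,"wy":0,"wz":0},{"hand":20,"tx":107,"ty":-11,"tz":-179,"wx":-0.3,"wy":0,"wz":0}]'; python3 -m crank '[{"hand":20,"tx":0,"ty":0,"tz":0,"wx":0,"wy":0,"wz":0},{"hand":20,"tx":0,"ty":0,"tz":0,"wx":0,"wy":0,"wz":0}]'; python3 plan.py 0.4773 0.162 0.180 -7;python3 - <<'E'
from stn import *
from held import held
c=cam('wrist'); save(c,'w17'); print(station(c)); print(held(c))
E
```

```text
t: 29.58
eef_pos: [0.4768, 0.1612, 0.2014]
orientation: [1.298, 1.15, -1.3]
ft_force: [-0.5, -0.6, -0.9]
width: 0.0264
t: 29.82
eef_pos: [0.4779, 0.1608, 0.2039]
orientation: [1.3, 1.15, -1.299]
ft_force: [-0.7, -0.4, -0.4]
width: 0.0267
yaw -7.0 t [23.9 -0.7 -1.1] w [-0.1 -0.1  0.1]
yaw 173.0 t [23.9 -0.7 -1.1] w [1.799e+02 1.000e-01 1.000e-01]
pos [0.4779 0.1608 0.2039] yaw now -7.1 q [ 0.34  0.25 -0.87  1.9   0.21  1.08 -0.73] t 29.825
{'knob': (array([0.54927368, 0.15508987]), np.float64(0.23465936435530002), (14.663177490234375, 50.62290573120117), np.float32(171.89542)), 'rimz': np.float64(0.16969644346191454), 'rim': (array([0.54929993, 0.15418567]), np.float64(0.09749203139634738), 8949), 'deckz': np.float64(0.1549148458562187), 'vane': (np.float64(14.58429548258853), np.float64(0.9797625618695859))}
{'n': 6203, 'top_x': np.float64(-0.0149), 'y': (np.float64(0.0124), np.float64(0.013)), 'z': (np.float64(-0.0116), np.float64(0.0112))}
```

View pics/w17.png

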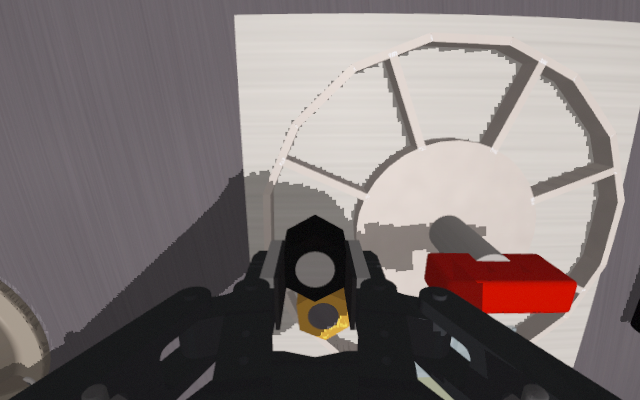

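The held black nut is next to pocket 3 with brass B behind it at (322,312). The right knuckle is close to the knob, so I turn the jaws tangential first, as before.

```bash
python3 -m crank '[{"hand":20,"tx":-20,"ty":0,"tz":-1,"wx":-10,"wy":0,"wz":0},{"hand":20,"tx":-20,"ty":0,"tz":-4,"wx":-20,"wy":0,"wz":0},{"hand":20,"tx":-20,"ty":0,"tz":-4,"wx":-30,"wy":0,"wz":0},{"hand":20,"tx":-20,"ty":0,"tz":-4,"wx":-40,"wy":0,"wz":0},{"hand":20,"tx":-20,"ty":0,"tz":-4,"wx":-50,"wy":0,"wz":0}]'; python3 -m crank '[{"hand":20,"tx":0,"ty":0,"tz":0,"wx":-10,"wy":0,"wz":0},{"hand":20,"tx":0,"ty":0,"tz":0,"wx":-20,"wy":0,"wz":0},{"hand":20,"tx":0,"ty":0,"tz":0,"wx":-30,"wy":0,"wz":0},{"hand":20,"tx":0,"ty":0,"tz":0,"wx":-40,"wy":0,"wz":0},{"hand":20,"tx":0,"ty":0,"tz":0,"wx":-40,"wy":0,"wz":0}]'; python3 -m crank '[{"hand":20,"tx":15,"ty":0,"tz":0,"wx":0,"wy":0,"wz":0},{"hand":20,"tx":22,"ty":0,"tz":0,"wx":0,"wy":0,"wz":0},{"hand":20,"tx":22,"ty":0,"tz":0,"wx":0,"wy":0,"wz":0}]';  python3 plan.py 0.4782 0.166 0.180 83;python3 - <<'E'
from stn import *
c=cam('wrist'); save(c,'w18')
E
```

```text
t: 30.5
eef_pos: [0.4788, 0.1646, 0.2245]
orientation: [0.639, 1.475, -0.636]
ft_force: [-0.0, -0.3, -0.3]
width: 0.0262
t: 31.12
eef_pos: [0.4786, 0.1644, 0.2238]
orientation: [0.1, 1.569, -0.097]
ft_force: [0.1, 0.6, -0.9]
width: 0.0261
t: 31.5
eef_pos: [0.4767, 0.164, 0.1991]
orientation: [0.096, 1.574, -0.096]
ft_force: [-0.2, 0.3, -0.5]
width: 0.0266
yaw 83.0 t [19.1  2.2  1.4] w [-0.  -0.3  0. ]
yaw 263.0 t [19.1  2.2  1.4] w [180.    0.    0.5]
pos [0.4767 0.164  0.1991] yaw now 83.0 q [ 0.55  0.35 -1.16  1.9   0.36  1.12  0.7 ] t 31.5
```

View pics/w18.png

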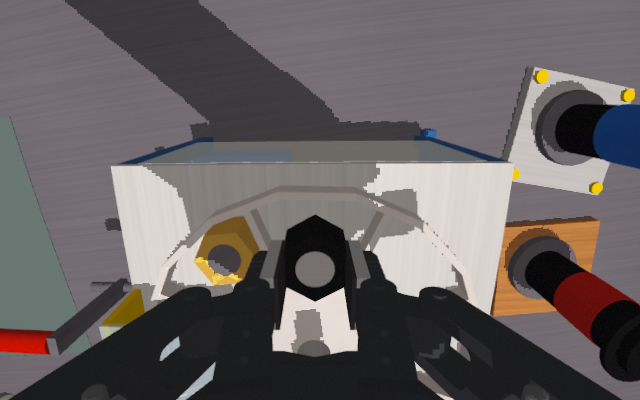

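The nut is centred between the vanes at (255,230) and (370,235). Lower and release with a small opening.

```bash
python3 -m crank '[{"hand":20,"tx":10,"ty":2,"tz":0.5,"wx":0,"wy":0,"wz":0},{"hand":20,"tx":19.5,"ty":2,"tz":0.5,"wx":0,"wy":0,"wz":0},{"hand":20,"tx":19.5,"ty":2,"tz":0.5,"wx":0,"wy":0,"wz":0},{"hand":36,"tx":19.5,"ty":2,"tz":0.5,"wx":0,"wy":0,"wz":0},{"hand":36,"tx":19.5,"ty":2,"tz":0.5,"wx":0,"wy":0,"wz":0}]';
python3 -m crank '[{"hand":36,"tx":0,"ty":0,"tz":0,"wx":0,"wy":0,"wz":0},{"hand":36,"tx":-30,"ty":0,"tz":0,"wx":0,"wy":0,"wz":0},{"hand":36,"tx":-90,"ty":0,"tz":0,"wx":0,"wy":0,"wz":0},{"hand":36,"tx":-140,"ty":0,"tz":0,"wx":0,"wy":0,"wz":0},{"hand":36,"tx":-140,"ty":0,"tz":0,"wx":0,"wy":0,"wz":0}]'
python3 - <<'E'
from stn import *
c=cam('wrist'); save(c,'w19'); print(top(c,(.4775,.164),.181)); print(top(c,(.491,.110),.181))
E
python3 plan.py 0.5497 0.1542 0.31 38
```

```text
t: 32.17
eef_pos: [0.4783, 0.1664, 0.1809]
orientation: [0.097, 1.571, -0.095]
ft_force: [0.2, -0.0, -0.7]
width: 0.036
t: 32.8
eef_pos: [0.4805, 0.1677, 0.3245]
orientation: [0.098, 1.564, -0.094]
ft_force: [0.5, 0.1, -0.4]
width: 0.0359
{'n': 944, 'z': 0.1811, 'mean': array([0.4753, 0.1662]), 'ctr': array([0.4755, 0.1662]), 'flat': np.float64(22.2), 'wmin': np.float64(0.0285), 'wmax': np.float64(0.0318)}
{'n': 917, 'z': 0.1811, 'mean': array([0.4766, 0.1176]), 'ctr': array([0.4763, 0.118 ]), 'flat': np.float64(56.4), 'wmin': np.float64(0.029), 'wmax': np.float64(0.0319)}
yaw 38.0 t [12.1 -3.7 71.4] w [45.  -0.  -0.1]
yaw 218.0 t [12.1 -3.7 71.4] w [-1.35e+02  1.00e-01 -0.00e+00]
pos [0.4793 0.1666 0.3221] yaw now 83.0 q [ 0.65  0.23 -1.24  1.73  0.22  1.34  0.82] t 32.85
```

View pics/w19.png

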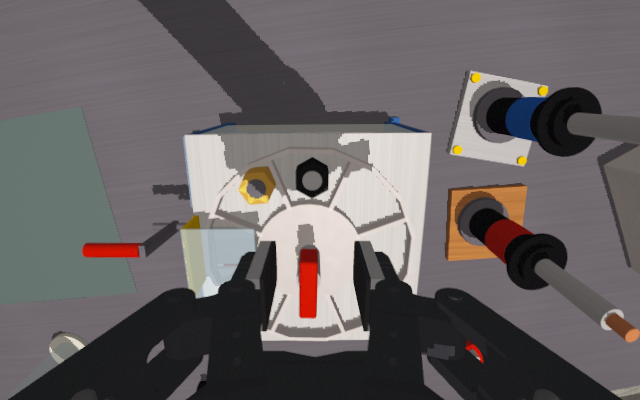

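Black and brass stand in neighbouring pockets at (312,178) and (257,185). I rotate the wrist back to yaw -98 for the knob, to keep joint 3 away from its limit.

```bash
python3 -m crank '[{"hand":45,"tx":0,"ty":0,"tz":15,"wx":10,"wy":0,"wz":0},{"hand":45,"tx":0,"ty":-1,"tz":30,"wx":20,"wy":0,"wz":0},{"hand":45,"tx":0,"ty":-2,"tz":45,"wx":30,"wy":0,"wz":0},{"hand":45,"tx":0,"ty":-3,"tz":60,"wx":40,"wy":0,"wz":0},{"hand":45,"tx":0,"ty":-3.7,"tz":71.4,"wx":50,"wy":0,"wz":0}]'; for i in 1 2; do python3 -m crank '[{"hand":45,"tx":0,"ty":0,"tz":0,"wx":10,"wy":0,"wz":0},{"hand":45,"tx":0,"ty":0,"tz":0,"wx":20,"wy":0,"wz":0},{"hand":45,"tx":0,"ty":0,"tz":0,"wx":30,"wy":0,"wz":0},{"hand":45,"tx":0,"ty":0,"tz":0,"wx":40,"wy":0,"wz":0},{"hand":45,"tx":0,"ty":0,"tz":0,"wx":50,"wy":0,"wz":0}]'; done;  python3 -m crank '[{"hand":45,"tx":0,"ty":0,"tz":0,"wx":10,"wy":0,"wz":0},{"hand":45,"tx":0,"ty":0,"tz":0,"wx":20,"wy":0,"wz":0},{"hand":45,"tx":0,"ty":0,"tz":0,"wx":31,"wy":0,"wz":0},{"hand":45,"tx":0,"ty":0,"tz":0,"wx":31,"wy":0,"wz":0},{"hand":45,"tx":0,"ty":0,"tz":0,"wx":31,"wy":0,"wz":0}]'; python3 plan.py 0.5497 0.1542 0.222 -98
python3 - <<'E'
from stn import *
c=cam('wrist'); save(c,'w20'); print(station(c))
E
```

```text
t: 33.48
eef_pos: [0.5486, 0.153, 0.3181]
orientation: [0.777, 1.432, -0.783]
ft_force: [0.2, 0.6, 0.1]
width: 0.045
t: 34.1
eef_pos: [0.548, 0.1532, 0.3181]
orientation: [1.424, 1.055, -1.434]
ft_force: [0.4, 0.5, -0.1]
width: 0.045
t: 34.72
eef_pos: [0.548, 0.1532, 0.3181]
orientation: [1.997, 0.403, -2.011]
ft_force: [-0.2, -0.1, 0.6]
width: 0.0454
t: 35.35
eef_pos: [0.5484, 0.1536, 0.3192]
orientation: [-2.145, 0.147, 2.156]
ft_force: [0.3, -0.3, 0.3]
width: 0.0452
yaw -98.0 t [97.2 -0.8 -1.7] w [ 0.2  0.3 -0. ]
yaw 82.0 t [97.2 -0.8 -1.7] w [-179.8    0.     0.5]
pos [0.5484 0.1536 0.3192] yaw now -97.8 q [ 0.15  0.25 -0.61  1.6   0.14  1.34 -2.18] t 35.35
{'knob': (array([0.55006653, 0.15403737]), np.float64(0.23477440461879365), (13.39244556427002, 49.25495529174805), np.float32(171.69247)), 'handle': (array([ 0.523586  , -0.03331873]), np.float64(0.17763903334685124), (56.17840576171875, 13.717314720153809), np.float32(83.31522)), 'rimz': np.float64(0.16964419391292013), 'rim': (array([0.54994114, 0.15375184]), np.float64(0.09738952779846055), 3472), 'deckz': np.float64(0.15484559081536375), 'vane': (np.float64(15.044477595249738), np.float64(0.7523422468114399))}
```

View pics/w20.png

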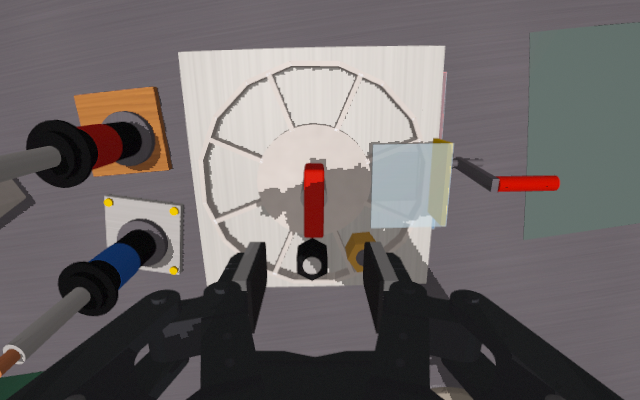

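```bash
python3 -m crank '[{"hand":45,"tx":35,"ty":-0.8,"tz":-1.7,"wx":0.3,"wy":0,"wz":0},{"hand":45,"tx":65,"ty":-0.8,"tz":-1.7,"wx":0.3,"wy":0,"wz":0},{"hand":45,"tx":97,"ty":-0.8,"tz":-1.7,"wx":0.3,"wy":0,"wz":0},{"hand":45,"tx":97,"ty":-0.8,"tz":-1.7,"wx":0.3,"wy":0,"wz":0},{"hand":45,"tx":97,"ty":-0.8,"tz":-1.7,"wx":0.3,"wy":0,"wz":0}]';python3 plan.py 0.5497 0.1542 0.222 -98;python3 -m crank '[{"hand":5,"tx":0,"ty":0,"tz":0,"wx":0,"wy":0,"wz":0},{"hand":5,"tx":0,"ty":0,"tz":0,"wx":0,"wy":0,"wz":0},{"hand":5,"tx":0,"ty":0,"tz":0,"wx":0,"wy":0,"wz":0},{"hand":5,"tx":0,"ty":0,"tz":0,"wx":0,"wy":0,"wz":0}]';python3 plan.py 0.5497 0.1542 0.222 -51.5
```

```text
t: 36.02
eef_pos: [0.551, 0.1547, 0.2245]
orientation: [-2.144, 0.153, 2.148]
ft_force: [0.2, 0.0, 0.9]
width: 0.045
yaw -98.0 t [2.5 0.7 1.3] w [-0.3  0.1  0.1]
yaw 82.0 t [2.5 0.7 1.3] w [ 1.797e+02  1.000e-01 -2.000e-01]
pos [0.551  0.1547 0.2245] yaw now -98.3 q [ 0.14  0.32 -0.6   1.73  0.19  1.15 -2.23] t 36.025
t: 36.52
eef_pos: [0.5509, 0.1541, 0.2257]
orientation: [-2.144, 0.156, 2.148]
ft_force: [-3.1, -2.7, 8.5]
width: 0.0122
yaw -51.5 t [3.7 0.  1.2] w [-46.8   0.1   0. ]
yaw 128.5 t [3.7 0.  1.2] w [ 1.332e+02  0.000e+00 -1.000e-01]
pos [0.5509 0.1541 0.2257] yaw now -98.3 q [ 0.14  0.32 -0.6   1.73  0.19  1.16 -2.23] t 36.525
```

```bash
python3 -m crank '[{"hand":5,"tx":0,"ty":0,"tz":0,"wx":-9,"wy":0,"wz":0},{"hand":5,"tx":0,"ty":0,"tz":0,"wx":-18,"wy":0,"wz":0},{"hand":5,"tx":0,"ty":0,"tz":0,"wx":-27,"wy":0,"wz":0},{"hand":5,"tx":0,"ty":0,"tz":0,"wx":-36,"wy":0,"wz":0},{"hand":5,"tx":0,"ty":0,"tz":0,"wx":-45,"wy":0,"wz":0}]'
python3 -m crank '[{"hand":5,"tx":0,"ty":0,"tz":0,"wx":-1.8,"wy":0,"wz":0},{"hand":5,"tx":0,"ty":0,"tz":0,"wx":-1.8,"wy":0,"wz":0},{"hand":5,"tx":0,"ty":0,"tz":0,"wx":-1.8,"wy":0,"wz":0},{"hand":5,"tx":0,"ty":0,"tz":0,"wx":-1.8,"wy":0,"wz":0}]'
python3 - <<'E'
from stn import *
c=cam('wrist'); save(c,'w21')
s=cam('scene'); im=cv2.resize(s['frame'][150:260,240:370],None,fx=5.5,fy=5.4,interpolation=cv2.INTER_CUBIC);cv2.imwrite('pics/s21z.png',im[...,::-1])
E
python3 plan.py 0.5497 0.1542 0.31 -51.5
```

```text
t: 37.15
eef_pos: [0.5507, 0.1549, 0.2258]
orientation: [1.85, 0.62, -1.852]
ft_force: [-3.1, -1.7, 8.4]
width: 0.0122
t: 37.65
eef_pos: [0.5507, 0.1549, 0.2258]
orientation: [1.833, 0.642, -1.835]
ft_force: [-4.4, -1.6, 9.0]
width: 0.0127
yaw -51.5 t [-84.2  -0.2   1.3] w [0.  0.  0.1]
yaw 128.5 t [-84.2  -0.2   1.3] w [-1.8e+02 -1.0e-01  1.0e-01]
pos [0.5507 0.1549 0.2258] yaw now -51.5 q [ 0.25  0.34 -0.75  1.73  0.25  1.17 -1.47] t 37.75
```

View pics/w21.png

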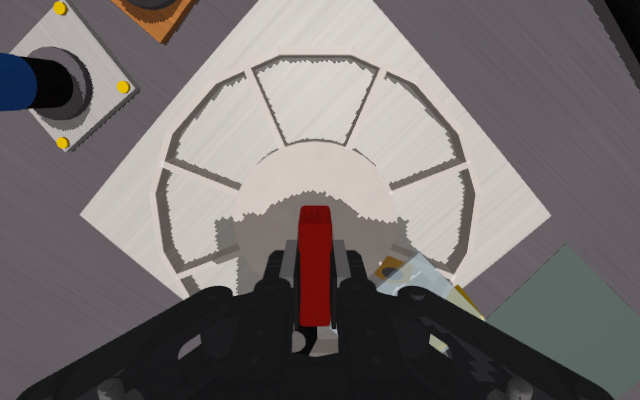

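View pics/s21z.png

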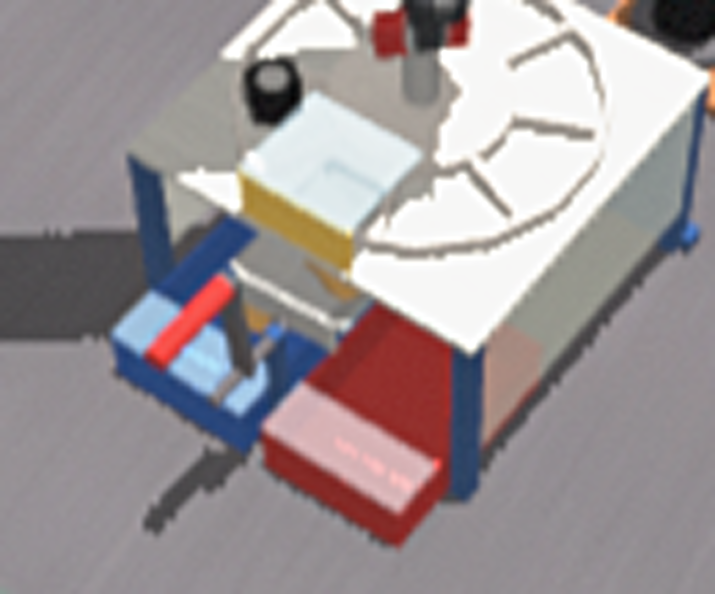

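Brass B shows in the trough at (335,285) and the first nut in the blue box at (258,318). Release and move to the handle.

```bash
python3 -m crank '[{"hand":40,"tx":0,"ty":0,"tz":0,"wx":0,"wy":0,"wz":0},{"hand":40,"tx":0,"ty":0,"tz":0,"wx":0,"wy":0,"wz":0},{"hand":40,"tx":-40,"ty":0,"tz":0,"wx":-5,"wy":0,"wz":0},{"hand":40,"tx":-75,"ty":20,"tz":20,"wx":-15,"wy":0,"wz":0},{"hand":40,"tx":-75,"ty":60,"tz":50,"wx":-25,"wy":0,"wz":0}]'; python3 plan.py 0.5240 -0.034 0.29 -7.1
```

```text
t: 38.38
eef_pos: [0.55, 0.0787, 0.3015]
orientation: [1.537, 0.962, -1.53]
ft_force: [1.2, -1.2, 0.3]
width: 0.0397
yaw -7.1 t [ 11.1  25.7 112.8] w [-18.8  -0.2  -0.1]
yaw 172.9 t [ 11.1  25.7 112.8] w [161.2  -0.2   0.3]
pos [0.55   0.0787 0.3015] yaw now -25.9 q [ 0.46  0.26 -0.82  1.66  0.19  1.3  -0.84] t 38.375
```

```bash
python3 -m crank '[{"hand":40,"tx":5,"ty":12,"tz":50,"wx":-10,"wy":0,"wz":0},{"hand":40,"tx":10,"ty":24,"tz":105,"wx":-18.8,"wy":0,"wz":0},{"hand":40,"tx":10,"ty":25,"tz":112,"wx":-18.8,"wy":0,"wz":0},{"hand":40,"tx":10,"ty":25,"tz":112,"wx":-18.8,"wy":0,"wz":0},{"hand":40,"tx":10,"ty":25,"tz":112,"wx":-18.8,"wy":0,"wz":0}]'; python3 plan.py 0.5240 -0.035 0.168 -7.1
python3 - <<'E'
from stn import *
c=cam('wrist'); save(c,'w22'); print(station(c)['handle'])
E
```

```text
t: 39.0
eef_pos: [0.5216, -0.033, 0.2886]
orientation: [1.305, 1.147, -1.307]
ft_force: [0.1, 0.1, 0.7]
width: 0.04
yaw -7.1 t [120.5   3.    1.9] w [-0.4 -0.1  0.2]
yaw 172.9 t [120.5   3.    1.9] w [1.796e+02 2.000e-01 1.000e-01]
pos [ 0.5216 -0.033   0.2886] yaw now -7.5 q [ 0.7   0.2  -0.82  1.75  0.15  1.26 -0.29] t 39.0
(array([ 0.52316266, -0.03332638]), np.float64(0.1774251809673207), (54.42334747314453, 13.81298828125), np.float32(83.54179))
```

View pics/w22.png

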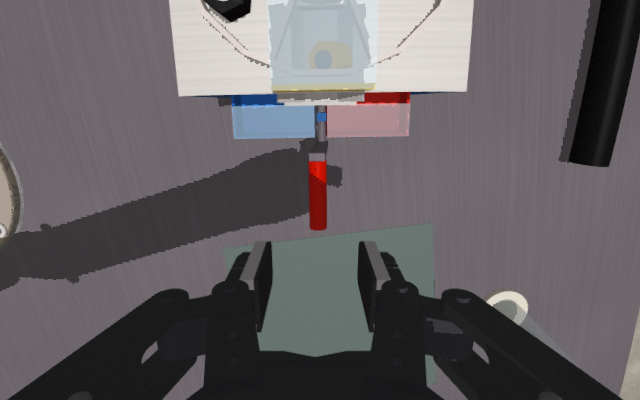

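Brass B sits in the trough at (330,53). Grip the handle and swing to the blue side again.

```bash
python3 -m crank '[{"hand":40,"tx":45,"ty":2,"tz":2,"wx":-0.4,"wy":0,"wz":0},{"hand":40,"tx":90,"ty":2,"tz":2,"wx":-0.4,"wy":0,"wz":0},{"hand":40,"tx":121,"ty":2,"tz":2,"wx":-0.4,"wy":0,"wz":0},{"hand":40,"tx":121,"ty":2,"tz":2,"wx":-0.4,"wy":0,"wz":0},{"hand":40,"tx":121,"ty":2,"tz":2,"wx":-0.4,"wy":0,"wz":0}]';python3 plan.py 0.5236 -0.035 0.168 -7.1;python3 -m crank '[{"hand":5,"tx":0,"ty":0,"tz":0,"wx":0,"wy":0,"wz":0},{"hand":5,"tx":0,"ty":0,"tz":0,"wx":0,"wy":0,"wz":0},{"hand":5,"tx":0,"ty":0,"tz":0,"wx":0,"wy":0,"wz":0},{"hand":5,"tx":0,"ty":0,"tz":0,"wx":0,"wy":0,"wz":0}]'; python3 plan.py 0.5236 -0.035 0.168 -7.1
```

```text
t: 39.67
eef_pos: [0.5238, -0.0362, 0.1686]
orientation: [1.301, 1.149, -1.301]
ft_force: [0.0, -0.8, 0.7]
width: 0.0398
yaw -7.1 t [ 0.6 -0.3 -1.2] w [-0.1 -0.1  0.1]
yaw 172.9 t [ 0.6 -0.3 -1.2] w [1.799e+02 1.000e-01 1.000e-01]
pos [ 0.5238 -0.0362  0.1686] yaw now -7.2 q [ 0.65  0.32 -0.79  1.9   0.27  1.03 -0.38] t 39.675
t: 40.17
eef_pos: [0.5236, -0.0371, 0.1689]
orientation: [1.302, 1.147, -1.303]
ft_force: [-1.7, -1.0, 6.7]
width: 0.0114
yaw -7.1 t [ 0.9 -0.2 -2.1] w [-0.2 -0.   0. ]
yaw 172.9 t [ 0.9 -0.2 -2.1] w [1.798e+02 1.000e-01 0.000e+00]
pos [ 0.5236 -0.0371  0.1689] yaw now -7.3 q [ 0.65  0.32 -0.79  1.9   0.27  1.03 -0.38] t 40.175
```

```bash
python3 -m crank '[{"hand":5,"tx":1.2,"ty":-12,"tz":0,"wx":0,"wy":0,"wz":0},{"hand":5,"tx":4.5,"ty":-24.2,"tz":0,"wx":0,"wy":0,"wz":0},{"hand":5,"tx":10,"ty":-36,"tz":0,"wx":0,"wy":0,"wz":0},{"hand":5,"tx":17.5,"ty":-46.7,"tz":0,"wx":0,"wy":0,"wz":0},{"hand":5,"tx":22,"ty":-51.5,"tz":0,"wx":0,"wy":0,"wz":0}]';python3 -m crank '[{"hand":5,"tx":15.5,"ty":-12,"tz":0,"wx":0,"wy":0,"wz":0},{"hand":5,"tx":29.8,"ty":-18.3,"tz":0,"wx":0,"wy":0,"wz":0},{"hand":5,"tx":45,"ty":-21.6,"tz":0,"wx":0,"wy":0,"wz":0},{"hand":5,"tx":55.6,"ty":-22,"tz":0,"wx":0,"wy":0,"wz":0},{"hand":5,"tx":64,"ty":-21.2,"tz":0,"wx":0,"wy":0,"wz":0}]'; python3 -m crank '[{"hand":5,"tx":0,"ty":0,"tz":0,"wx":0,"wy":0,"wz":0},{"hand":5,"tx":0,"ty":0,"tz":0,"wx":0,"wy":0,"wz":0},{"hand":5,"tx":0,"ty":0,"tz":0,"wx":0,"wy":0,"wz":0},{"hand":5,"tx":0,"ty":0,"tz":0,"wx":0,"wy":0,"wz":0}]';python3 - <<'E'
from m import *
c=cam('wrist'); save(c,'w23')
s=cam('scene'); im=cv2.resize(s['frame'][150:260,240:370],None,fx=5.5,fy=5.4,interpolation=cv2.INTER_CUBIC);cv2.imwrite('pics/s23z.png',im[...,::-1])
E
python3 plan.py 0.5252 -0.035 0.168 -7.1
```

```text
t: 40.8
eef_pos: [0.4761, -0.0312, 0.1476]
orientation: [1.307, 1.14, -1.295]
ft_force: [6.9, -1.4, 2.0]
width: 0.0114
t: 41.42
eef_pos: [0.4536, -0.0284, 0.0828]
orientation: [1.304, 1.144, -1.299]
ft_force: [3.3, -1.6, 8.0]
width: 0.0116
t: 41.92
eef_pos: [0.4536, -0.0283, 0.0827]
orientation: [1.305, 1.144, -1.299]
ft_force: [5.1, -1.2, 2.1]
width: 0.0114
yaw -7.1 t [-85.   72.3  -2.6] w [-0.2 -0.1 -0.2]
yaw 172.9 t [-85.   72.3  -2.6] w [ 1.798e+02 -4.000e-01  1.000e-01]
pos [ 0.4535 -0.0283  0.0827] yaw now -7.3 q [ 0.64  0.32 -0.77  2.13  0.31  0.79 -0.46] t 42.025
```

View pics/s23z.png

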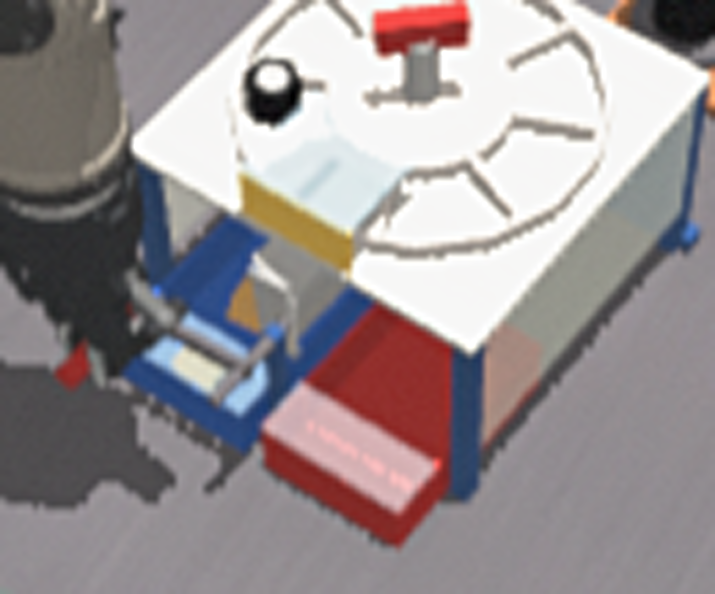

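View pics/w23.png

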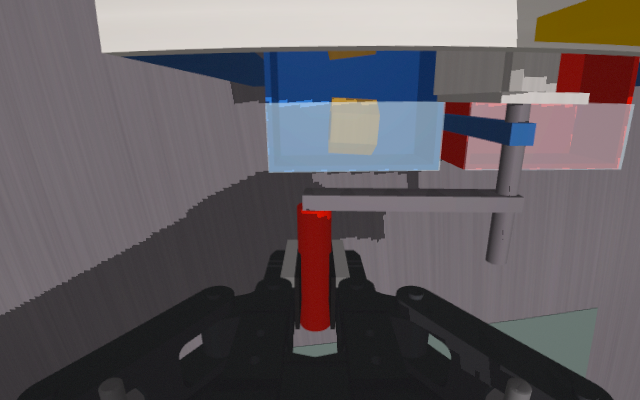

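Both brass nuts are now visible in the blue box at (353,125) and (352,52). Swing back to level.

```bash
python3 -m crank '[{"hand":5,"tx":-16.3,"ty":-0.6,"tz":0,"wx":0,"wy":0,"wz":0},{"hand":5,"tx":-31.8,"ty":2.1,"tz":0,"wx":0,"wy":0,"wz":0},{"hand":5,"tx":-46.3,"ty":8,"tz":0,"wx":0,"wy":0,"wz":0},{"hand":5,"tx":-59.3,"ty":16.7,"tz":0,"wx":0,"wy":0,"wz":0},{"hand":5,"tx":-70.2,"ty":28,"tz":0,"wx":0,"wy":0,"wz":0}]'; python3 -m crank '[{"hand":5,"tx":-7.7,"ty":12.2,"tz":0,"wx":0,"wy":0,"wz":0},{"hand":5,"tx":-13,"ty":25.5,"tz":0,"wx":0,"wy":0,"wz":0},{"hand":5,"tx":-15.5,"ty":38.4,"tz":0,"wx":0,"wy":0,"wz":0},{"hand":5,"tx":-15.9,"ty":47.5,"tz":0,"wx":0,"wy":0,"wz":0},{"hand":5,"tx":-15.9,"ty":47.5,"tz":0,"wx":0,"wy":0,"wz":0}]';python3 plan.py 0.5252 -0.035 0.168 -7.1;python3 -m crank '[{"hand":45,"tx":0,"ty":0,"tz":0,"wx":0,"wy":0,"wz":0},{"hand":45,"tx":0,"ty":0,"tz":0,"wx":0,"wy":0,"wz":0},{"hand":45,"tx":-40,"ty":0,"tz":0,"wx":0,"wy":0,"wz":0},{"hand":45,"tx":-100,"ty":0,"tz":0,"wx":10,"wy":0,"wz":0},{"hand":45,"tx":-145,"ty":0,"tz":-20,"wx":20,"wy":0,"wz":0}]'; python3 plan.py 0.5497 0.1542 0.31 -53
```

```text
t: 42.65
eef_pos: [0.4778, -0.0311, 0.1502]
orientation: [1.302, 1.151, -1.304]
ft_force: [5.7, 1.5, -18.0]
width: 0.0115
t: 43.28
eef_pos: [0.5248, -0.0365, 0.1689]
orientation: [1.299, 1.151, -1.306]
ft_force: [-4.9, 1.9, 11.4]
width: 0.0116
yaw -7.1 t [ 0.9  0.2 -1.6] w [-0.2 -0.   0.3]
yaw 172.9 t [ 0.9  0.2 -1.6] w [179.8   0.5   0. ]
pos [ 0.5248 -0.0365  0.1689] yaw now -7.3 q [ 0.65  0.33 -0.79  1.89  0.27  1.04 -0.38] t 43.275
t: 43.9
eef_pos: [0.5286, -0.0199, 0.3144]
orientation: [1.556, 0.939, -1.56]
ft_force: [1.5, 0.6, -0.4]
width: 0.045
yaw -53.0 t [   4.3  -62.7 -163.8] w [25.1  0.1  0.1]
yaw 127.0 t [   4.3  -62.7 -163.8] w [-1.549e+02 -1.000e-01  1.000e-01]
pos [ 0.5286 -0.0199  0.3144] yaw now -27.9 q [ 0.64  0.19 -0.78  1.7   0.13  1.31 -0.66] t 43.9
```

```bash
python3 -m crank '[{"hand":45,"tx":0,"ty":-18,"tz":-45,"wx":8,"wy":0,"wz":0},{"hand":45,"tx":0,"ty":-40,"tz":-100,"wx":16,"wy":0,"wz":0},{"hand":45,"tx":0,"ty":-62,"tz":-155,"wx":25,"wy":0,"wz":0},{"hand":45,"tx":0,"ty":-62.7,"tz":-163.8,"wx":25,"wy":0,"wz":0},{"hand":45,"tx":0,"ty":-62.7,"tz":-163.8,"wx":25,"wy":0,"wz":0}]'
python3 - <<'E'
from stn import *
c=cam('wrist'); save(c,'w24'); print(station(c))
E
python3 plan.py 0.5499 0.1540 0.222 -53
```

```text
t: 44.52
eef_pos: [0.5477, 0.1562, 0.312]
orientation: [1.838, 0.632, -1.846]
ft_force: [-0.6, -0.9, -1.0]
width: 0.0448
{'knob': (array([0.55007629, 0.15466261]), np.float64(0.23484836505218643), (49.0828742980957, 13.333184242248535), np.float32(38.362343)), 'rimz': np.float64(0.16972592078681897), 'rim': (array([0.54988766, 0.15427295]), np.float64(0.09727234164222907), 3901), 'deckz': np.float64(0.15493711695783877), 'vane': (np.float64(16.497007836165537), np.float64(0.892635331560401))}
yaw -53.0 t [89.9  2.  -1.4] w [0.7 0.2 0.1]
yaw 127.0 t [89.9  2.  -1.4] w [-179.3   -0.2    0.3]
pos [0.5479 0.1547 0.3119] yaw now -52.3 q [ 0.3   0.28 -0.81  1.61  0.21  1.34 -1.45] t 44.575
```

View pics/w24.png

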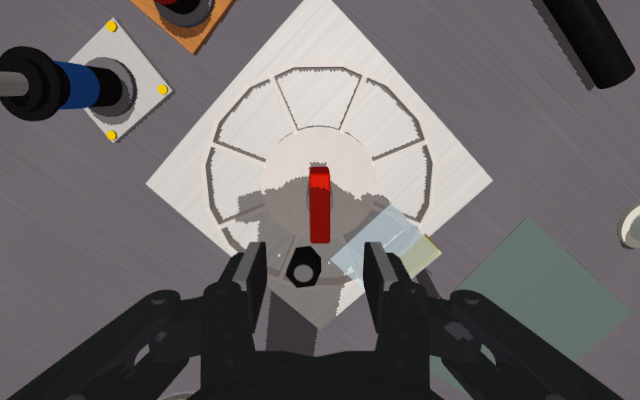

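The black nut is in the pocket at (303,268), one step short of the hole. Knob bar at 38.4°, so turn 44.5°.

```bash
python3 -m crank '[{"hand":45,"tx":35,"ty":2,"tz":-1.4,"wx":-0.7,"wy":0,"wz":0},{"hand":45,"tx":65,"ty":2,"tz":-1.4,"wx":-0.7,"wy":0,"wz":0},{"hand":45,"tx":90,"ty":2,"tz":-1.4,"wx":-0.7,"wy":0,"wz":0},{"hand":45,"tx":90,"ty":2,"tz":-1.4,"wx":-0.7,"wy":0,"wz":0},{"hand":45,"tx":90,"ty":2,"tz":-1.4,"wx":-0.7,"wy":0,"wz":0}]';python3 plan.py 0.5499 0.1542 0.222 -51.6;python3 -m crank '[{"hand":5,"tx":0,"ty":0,"tz":0,"wx":0,"wy":0,"wz":0},{"hand":5,"tx":0,"ty":0,"tz":0,"wx":0,"wy":0,"wz":0},{"hand":5,"tx":0,"ty":0,"tz":0,"wx":0,"wy":0,"wz":0},{"hand":5,"tx":0,"ty":0,"tz":0,"wx":0,"wy":0,"wz":0}]';python3 -m crank '[{"hand":5,"tx":0,"ty":0,"tz":0,"wx":-9,"wy":0,"wz":0},{"hand":5,"tx":0,"ty":0,"tz":0,"wx":-18,"wy":0,"wz":0},{"hand":5,"tx":0,"ty":0,"tz":0,"wx":-27,"wy":0,"wz":0},{"hand":5,"tx":0,"ty":0,"tz":0,"wx":-36,"wy":0,"wz":0},{"hand":5,"tx":0,"ty":0,"tz":0,"wx":-42,"wy":0,"wz":0}]'; python3 plan.py 0.5499 0.1542 0.222 -7.1
```

```text
t: 45.2
eef_pos: [0.5506, 0.1545, 0.2234]
orientation: [1.835, 0.639, -1.838]
ft_force: [1.1, 0.6, 0.4]
width: 0.045
yaw -51.6 t [ 1.4 -0.2  0.8] w [-0.1  0.1  0.1]
yaw 128.4 t [ 1.4 -0.2  0.8] w [ 1.799e+02  2.000e-01 -1.000e-01]
pos [0.5506 0.1545 0.2234] yaw now -51.7 q [ 0.28  0.36 -0.79  1.73  0.27  1.17 -1.49] t 45.2
t: 45.7
eef_pos: [0.5509, 0.1551, 0.224]
orientation: [1.835, 0.639, -1.835]
ft_force: [-0.1, -2.6, 5.6]
width: 0.0142
t: 46.32
eef_pos: [0.5501, 0.1556, 0.224]
orientation: [1.328, 1.129, -1.331]
ft_force: [-1.8, -2.2, 7.5]
width: 0.0142
yaw -7.1 t [ 2.  -0.   1.5] w [-2.3  0.   0.1]
yaw 172.9 t [ 2.  -0.   1.5] w [177.7   0.2  -0. ]
pos [0.5501 0.1556 0.224 ] yaw now -9.4 q [ 0.38  0.4  -0.94  1.73  0.34  1.2  -0.81] t 46.325
```

```bash
python3 -m crank '[{"hand":5,"tx":0,"ty":0,"tz":0,"wx":-2.5,"wy":0,"wz":0},{"hand":5,"tx":0,"ty":0,"tz":0,"wx":-2.5,"wy":0,"wz":0},{"hand":5,"tx":0,"ty":0,"tz":0,"wx":-2.5,"wy":0,"wz":0}]'
python3 -m crank '[{"hand":40,"tx":0,"ty":0,"tz":0,"wx":0,"wy":0,"wz":0},{"hand":40,"tx":0,"ty":0,"tz":0,"wx":0,"wy":0,"wz":0},{"hand":40,"tx":-40,"ty":0,"tz":0,"wx":0,"wy":0,"wz":0},{"hand":40,"tx":-70,"ty":0,"tz":40,"wx":0,"wy":0,"wz":0},{"hand":40,"tx":-70,"ty":0,"tz":100,"wx":0,"wy":0,"wz":0}]'; python3 plan.py 0.525 -0.034 0.29 -7.1
```

```text
t: 46.7
eef_pos: [0.5501, 0.1557, 0.2239]
orientation: [1.299, 1.15, -1.302]
ft_force: [-1.9, -2.2, 7.1]
width: 0.0141
t: 47.32
eef_pos: [0.5388, 0.0586, 0.295]
orientation: [1.299, 1.152, -1.293]
ft_force: [0.4, -1.0, -0.4]
width: 0.04
yaw -7.1 t [ 4.7 -2.8 93.6] w [ 0.3 -0.2 -0.1]
yaw 172.9 t [ 4.7 -2.8 93.6] w [-179.7    0.2   -0.3]
pos [0.5388 0.0586 0.295 ] yaw now -6.8 q [ 0.62  0.27 -0.97  1.7   0.23  1.29 -0.51] t 47.325
```

```bash
python3 -m crank '[{"hand":40,"tx":4,"ty":-2,"tz":50,"wx":0.3,"wy":0,"wz":0},{"hand":40,"tx":4,"ty":-2.5,"tz":93,"wx":0.3,"wy":0,"wz":0},{"hand":40,"tx":4,"ty":-2.5,"tz":93,"wx":0.3,"wy":0,"wz":0},{"hand":40,"tx":4,"ty":-2.5,"tz":93,"wx":0.3,"wy":0,"wz":0},{"hand":40,"tx":4,"ty":-2.5,"tz":93,"wx":0.3,"wy":0,"wz":0}]'
python3 - <<'E'
from stn import *
c=cam('wrist'); save(c,'w25'); print(station(c)['handle'])
s=cam('scene'); im=cv2.resize(s['frame'][150:260,240:370],None,fx=5.5,fy=5.4,interpolation=cv2.INTER_CUBIC);cv2.imwrite('pics/s25z.png',im[...,::-1])
E
python3 plan.py 0.5252 -0.035 0.168 -7.1
```

```text
t: 47.95
eef_pos: [0.5238, -0.0336, 0.2884]
orientation: [1.301, 1.15, -1.303]
ft_force: [0.5, -0.5, 0.2]
width: 0.0402
(array([ 0.52468005, -0.03365876]), np.float64(0.17753330943254006), (54.77260971069336, 13.220101356506348), np.float32(83.24263))
yaw -7.1 t [120.4   1.9   1. ] w [-0.1 -0.   0.2]
yaw 172.9 t [120.4   1.9   1. ] w [1.799e+02 3.000e-01 1.000e-01]
pos [ 0.5238 -0.0339  0.2884] yaw now -7.2 q [ 0.79  0.23 -0.94  1.74  0.19  1.27 -0.32] t 48.05
```

View pics/w25.png

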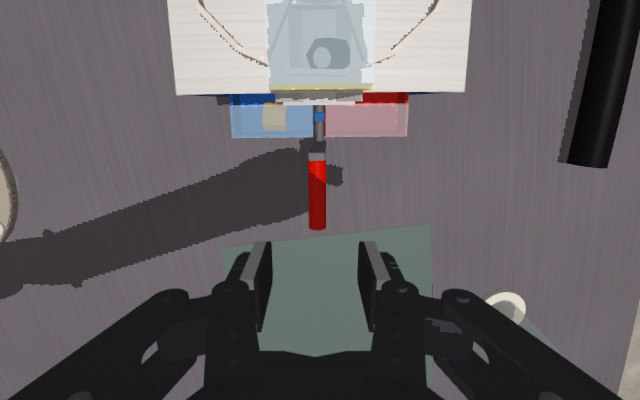

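View pics/s25z.png

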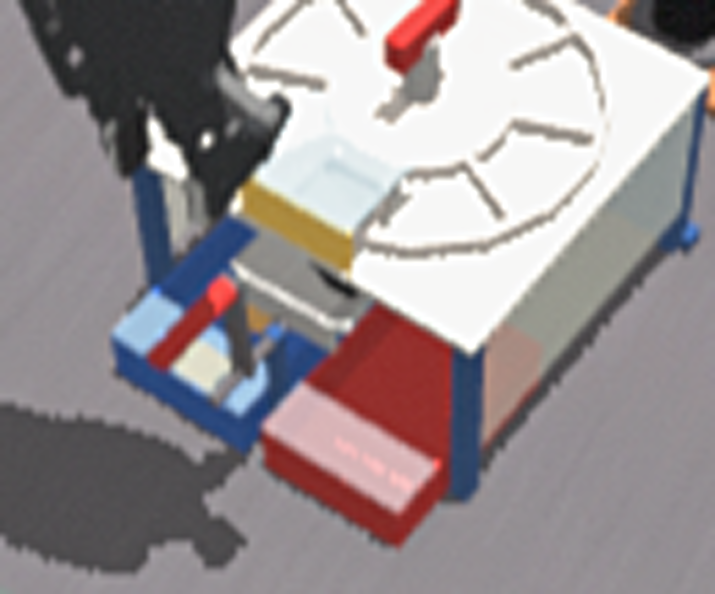

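The black nut is in the trough, in both views. Grip the handle and swing to the red side (+).

```bash
python3 -m crank '[{"hand":40,"tx":45,"ty":1,"tz":1,"wx":0,"wy":0,"wz":0},{"hand":40,"tx":90,"ty":1,"tz":1,"wx":0,"wy":0,"wz":0},{"hand":40,"tx":120.5,"ty":1,"tz":1,"wx":0,"wy":0,"wz":0},{"hand":40,"tx":120.5,"ty":1,"tz":1,"wx":0,"wy":0,"wz":0},{"hand":40,"tx":120.5,"ty":1,"tz":1,"wx":0,"wy":0,"wz":0}]';python3 plan.py 0.5250 -0.035 0.168 -7.1;python3 -m crank '[{"hand":5,"tx":0,"ty":0,"tz":0,"wx":0,"wy":0,"wz":0},{"hand":5,"tx":0,"ty":0,"tz":0,"wx":0,"wy":0,"wz":0},{"hand":5,"tx":0,"ty":0,"tz":0,"wx":0,"wy":0,"wz":0},{"hand":5,"tx":0,"ty":0,"tz":0,"wx":0,"wy":0,"wz":0}]'; python3 -m crank '[{"hand":5,"tx":1.2,"ty":13,"tz":0,"wx":0,"wy":0,"wz":0},{"hand":5,"tx":4.5,"ty":25.7,"tz":0,"wx":0,"wy":0,"wz":0},{"hand":5,"tx":10,"ty":37.5,"tz":0,"wx":0,"wy":0,"wz":0},{"hand":5,"tx":17.5,"ty":48.2,"tz":0,"wx":0,"wy":0,"wz":0},{"hand":5,"tx":22,"ty":53,"tz":0,"wx":0,"wy":0,"wz":0}]';python3 -m crank '[{"hand":5,"tx":15.5,"ty":12,"tz":0,"wx":0,"wy":0,"wz":0},{"hand":5,"tx":29.8,"ty":18.3,"tz":0,"wx":0,"wy":0,"wz":0},{"hand":5,"tx":45,"ty":21.6,"tz":0,"wx":0,"wy":0,"wz":0},{"hand":5,"tx":55.6,"ty":22,"tz":0,"wx":0,"wy":0,"wz":0},{"hand":5,"tx":64,"ty":21.2,"tz":0,"wx":0,"wy":0,"wz":0}]'; python3 -m crank '[{"hand":5,"tx":0,"ty":0,"tz":0,"wx":0,"wy":0,"wz":0},{"hand":5,"tx":0,"ty":0,"tz":0,"wx":0,"wy":0,"wz":0},{"hand":5,"tx":0,"ty":0,"tz":0,"wx":0,"wy":0,"wz":0},{"hand":5,"tx":0,"ty":0,"tz":0,"wx":0,"wy":0,"wz":0}]';python3 - <<'E'
from m import *
c=cam('wrist'); save(c,'w26')
s=cam('scene'); im=cv2.resize(s['frame'][150:260,240:370],None,fx=5.5,fy=5.4,interpolation=cv2.INTER_CUBIC);cv2.imwrite('pics/s26z.png',im[...,::-1])
E
python3 plan.py 0.5252 -0.035 0.168 -7.1
```

```text
t: 48.68
eef_pos: [0.5252, -0.0359, 0.1691]
orientation: [1.303, 1.148, -1.303]
ft_force: [0.8, 1.0, 0.8]
width: 0.04
yaw -7.1 t [ 1.1 -0.3 -0.8] w [-0.2 -0.   0.1]
yaw 172.9 t [ 1.1 -0.3 -0.8] w [1.798e+02 1.000e-01 1.000e-01]
pos [ 0.5252 -0.0359  0.1691] yaw now -7.3 q [ 0.72  0.35 -0.89  1.89  0.32  1.05 -0.43] t 48.675
t: 49.18
eef_pos: [0.5251, -0.0365, 0.1695]
orientation: [1.303, 1.146, -1.304]
ft_force: [-1.1, -0.3, 6.0]
width: 0.0117
t: 49.8
eef_pos: [0.5767, -0.0425, 0.1463]
orientation: [1.302, 1.15, -1.305]
ft_force: [-3.2, 2.1, 7.9]
width: 0.0119
t: 50.42
eef_pos: [0.6022, -0.0453, 0.0842]
orientation: [1.309, 1.142, -1.297]
ft_force: [4.4, -0.3, 8.4]
width: 0.0115
t: 50.92
eef_pos: [0.6023, -0.0455, 0.0831]
orientation: [1.309, 1.142, -1.295]
ft_force: [7.3, 1.1, -2.9]
width: 0.0114
yaw -7.1 t [-85.5 -77.2  -0.8] w [-0.2 -0.2 -0.4]
yaw 172.9 t [-85.5 -77.2  -0.8] w [179.8  -0.7   0.3]
pos [ 0.6023 -0.0455  0.0831] yaw now -7.3 q [ 0.59  0.58 -0.79  1.79  0.49  0.97 -0.52] t 51.025
```

View pics/w26.png

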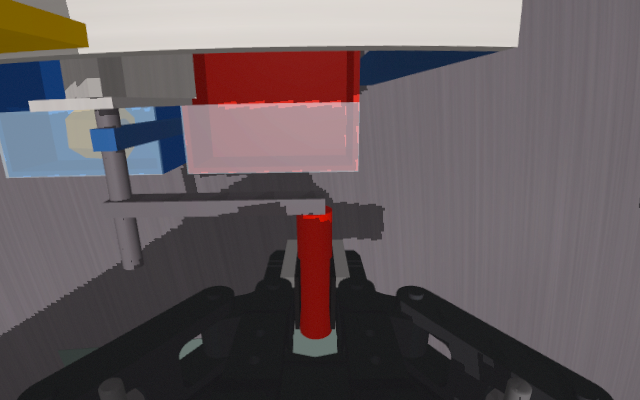

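View pics/s26z.png

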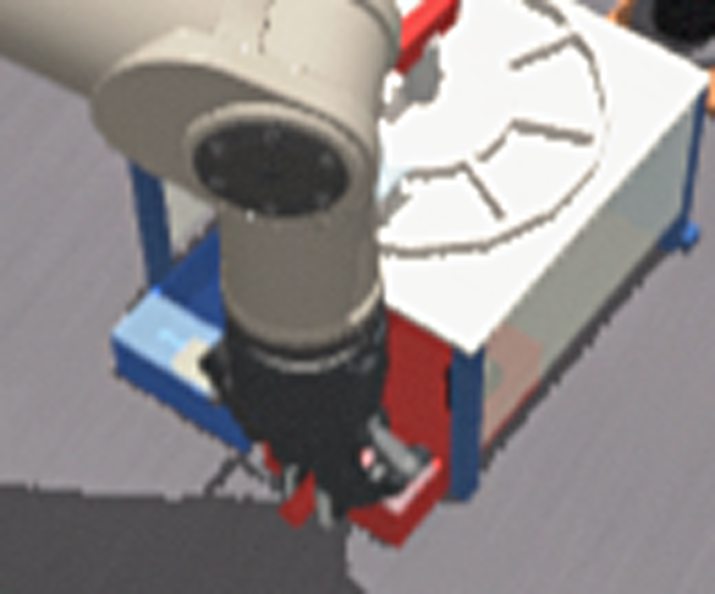

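Black shows in the red box behind the post at (447,385) and (490,375). Bring the trough back to level.

```bash
python3 -m crank '[{"hand":5,"tx":-16.3,"ty":0.6,"tz":0,"wx":0,"wy":0,"wz":0},{"hand":5,"tx":-31.8,"ty":-2.1,"tz":0,"wx":0,"wy":0,"wz":0},{"hand":5,"tx":-46.3,"ty":-8,"tz":0,"wx":0,"wy":0,"wz":0},{"hand":5,"tx":-59.3,"ty":-16.7,"tz":0,"wx":0,"wy":0,"wz":0},{"hand":5,"tx":-70.2,"ty":-28,"tz":0,"wx":0,"wy":0,"wz":0}]'; python3 -m crank '[{"hand":5,"tx":-7.7,"ty":-12.2,"tz":0,"wx":0,"wy":0,"wz":0},{"hand":5,"tx":-13,"ty":-25.5,"tz":0,"wx":0,"wy":0,"wz":0},{"hand":5,"tx":-15.5,"ty":-38.4,"tz":0,"wx":0,"wy":0,"wz":0},{"hand":5,"tx":-15.9,"ty":-47,"tz":0,"wx":0,"wy":0,"wz":0},{"hand":5,"tx":-15.9,"ty":-47,"tz":0,"wx":0,"wy":0,"wz":0}]';python3 plan.py 0.5252 -0.035 0.168 -7.1
```

```text
t: 51.65
eef_pos: [0.5699, -0.0416, 0.1521]
orientation: [1.304, 1.149, -1.303]
ft_force: [3.8, 2.9, -4.3]
width: 0.0118
t: 52.28
eef_pos: [0.5241, -0.0363, 0.1693]
orientation: [1.304, 1.145, -1.303]
ft_force: [3.6, 2.0, 0.5]
width: 0.0116
yaw -7.1 t [ 1.3  0.9 -1.5] w [-0.3 -0.  -0. ]
yaw 172.9 t [ 1.3  0.9 -1.5] w [179.7  -0.    0. ]
pos [ 0.5241 -0.0363  0.1693] yaw now -7.4 q [ 0.73  0.35 -0.9   1.9   0.32  1.04 -0.43] t 52.275
```

Release, rise, then back away and look around, including for any fourth nut I may have missed.

```bash
python3 -m crank '[{"hand":45,"tx":0,"ty":0,"tz":0,"wx":0,"wy":0,"wz":0},{"hand":45,"tx":0,"ty":0,"tz":0,"wx":0,"wy":0,"wz":0},{"hand":45,"tx":-40,"ty":0,"tz":0,"wx":0,"wy":0,"wz":0},{"hand":45,"tx":-100,"ty":0,"tz":0,"wx":0,"wy":0,"wz":0},{"hand":45,"tx":-110,"ty":0,"tz":50,"wx":0,"wy":0,"wz":0}]';python3 -m crank '[{"hand":45,"tx":0,"ty":-20,"tz":55,"wx":0,"wy":0,"wz":0},{"hand":45,"tx":0,"ty":-40,"tz":110,"wx":0,"wy":0,"wz":0},{"hand":45,"tx":0,"ty":-40,"tz":130,"wx":0,"wy":0,"wz":0},{"hand":45,"tx":0,"ty":-40,"tz":130,"wx":0,"wy":0,"wz":0},{"hand":45,"tx":0,"ty":-40,"tz":130,"wx":0,"wy":0,"wz":0}]'
python3 - <<'E'
from m import *
from stn import station
c=cam('wrist'); save(c,'w27'); print(station(c).get('handle'))
t=cam('top'); save(t,'t27'); print(station(t).get('handle'))
s=cam('scene'); save(s,'s27'); im=cv2.resize(s['frame'][150:260,240:370],None,fx=5.5,fy=5.4,interpolation=cv2.INTER_CUBIC);cv2.imwrite('pics/s27z.png',im[...,::-1])
E
```

```text
t: 52.9
eef_pos: [0.5196, -0.082, 0.2824]
orientation: [1.3, 1.148, -1.294]
ft_force: [0.9, -0.4, -1.0]
width: 0.0449
t: 53.52
eef_pos: [0.4617, -0.2076, 0.278]
orientation: [1.301, 1.151, -1.303]
ft_force: [0.2, 0.8, -0.3]
width: 0.0447
None
(array([ 0.52380206, -0.03152626]), np.float64(0.1793278517476581), (54.42213821411133, 12.787065505981445), np.float32(83.07904))
  return _methods._mean(a, axis=axis, dtype=dtype,
  ret = ret.dtype.type(ret / rcount)
```

View pics/w27.png

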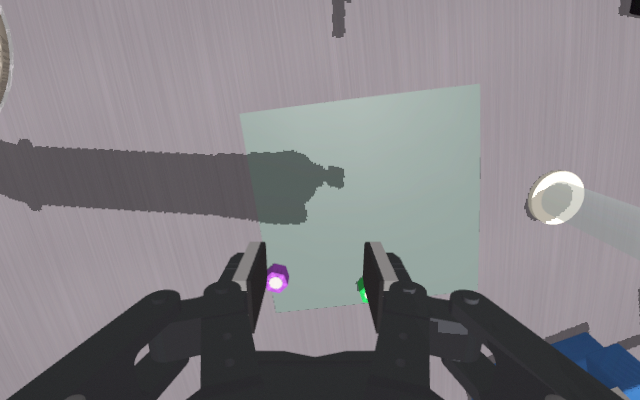

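View pics/t27.png

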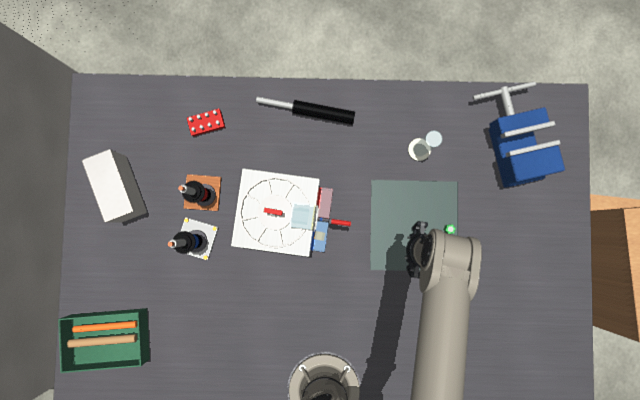

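View pics/s27.png

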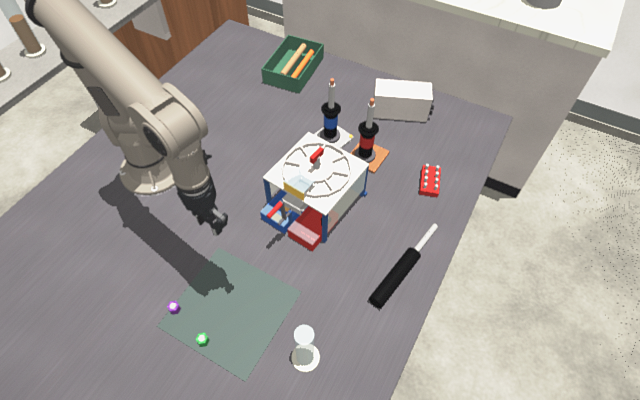

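View pics/s27z.png

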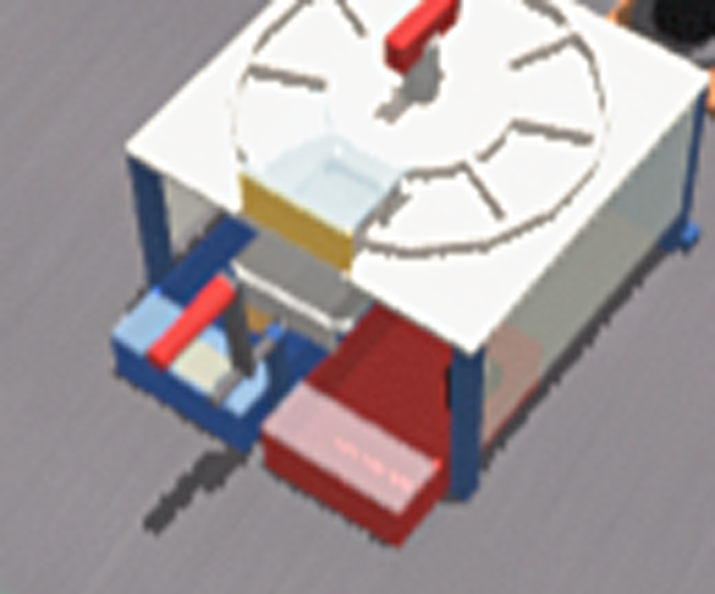

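No nuts remain on the bench (only purple and green), the handle is upright and the carousel is empty. I check that the black nut lies properly down in the red box.

```bash
python3 - <<'E'
from m import *
s=cam('scene'); hsv=cv2.cvtColor(s['frame'],cv2.COLOR_RGB2HSV)
y=np.radians(-7.1); ex=np.array([np.cos(y),np.sin(y)]); ey=np.array([-np.sin(y),np.cos(y)]); ax=np.array([.5499,.1542])
P=cloud(s)
for uv in ((321.5,219),(321.5,221),(322,223),(328,219),(330,221)):
    for z in (.01,.03,.05):
        p=onz(s,uv,z)[:2]-ax; print(uv,z,(p@ex).round(3),(p@ey).round(3),end=' | ')
    q=P[int(uv[1]),int(uv[0])]; print('depth',q.round(3),((q[:2]-ax)@ex).round(3), s['frame'][int(uv[1]),int(uv[0])])
im=cv2.resize(s['frame'][205:240,305:345],None,fx=16,fy=16,interpolation=cv2.INTER_NEAREST);cv2.imwrite('pics/s28.png',im[...,::-1])
E
python3 plan.py 0.66 0.02 0.22 -7.1
```

```text
(321.5, 219) 0.01 0.059 -0.053 | (321.5, 219) 0.03 0.067 -0.064 | (321.5, 219) 0.05 0.074 -0.075 | depth [0.606 0.083 0.028] 0.065 [49 31 36]
(321.5, 221) 0.01 0.064 -0.059 | (321.5, 221) 0.03 0.071 -0.07 | (321.5, 221) 0.05 0.078 -0.08 | depth [0.609 0.078 0.025] 0.068 [60 28 33]
(322, 223) 0.01 0.069 -0.064 | (322, 223) 0.03 0.076 -0.075 | (322, 223) 0.05 0.084 -0.085 | depth [0.636 0.033 0.096] 0.101 [37 64 96]
(328, 219) 0.01 0.075 -0.041 | (328, 219) 0.03 0.083 -0.052 | (328, 219) 0.05 0.09 -0.063 | depth [0.648 0.047 0.108] 0.111 [137 137 125]
(330, 221) 0.01 0.085 -0.044 | (330, 221) 0.03 0.092 -0.054 | (330, 221) 0.05 0.099 -0.065 | depth [0.65  0.057 0.085] 0.111 [142 135 124]
yaw -7.1 t [  57.7  168.5 -251.4] w [-0.1 -0.   0.2]
yaw 172.9 t [  57.7  168.5 -251.4] w [1.799e+02 3.000e-01 1.000e-01]
pos [ 0.4615 -0.2083  0.2781] yaw now -7.2 q [ 1.1   0.17 -0.86  1.8   0.14  1.23  0.08] t 53.725
```

View pics/s28.png

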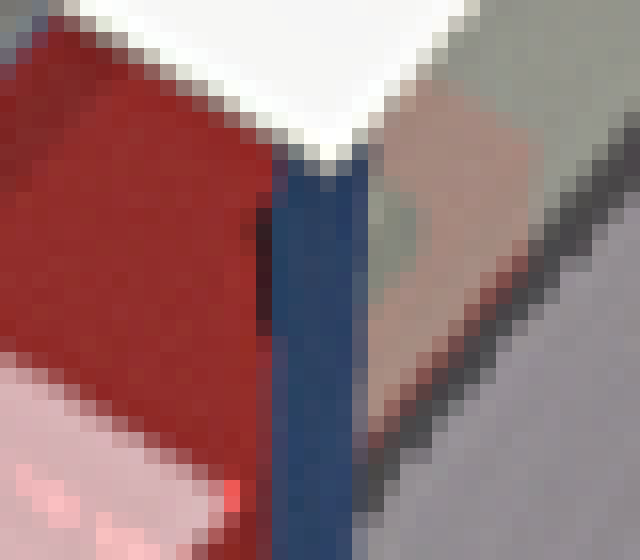

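The black nut's visible edge is at 25-28 mm height and station x of about 66 mm. The red box spans 7-99 mm, so it lies in the box. Hand in.

```bash
python3 -c "
from h import *
print(st()['ft_force'], st()['dq'].round(3)); print(manip.close_job())"
```

```text
[-0.64571152 -0.03021783 -0.88889825] [ 0.006 -0.     0.01  -0.001  0.004 -0.002  0.   ]
the job is handed in; nothing more can be done
None
```

The job is handed in at about 54 s of the 210 s allowed. All three nuts present (two brass, one black) are in the boxes I judged right, and the trough is level. `close_job` gave no verdict, so this rests on my own checks.

**What I did:** The blue-banded damper stands on the test stand, so brass went to the blue box and black to the red one. I loaded each nut into a carousel pocket, turned the knob until it dropped, and tipped them one at a time. Each time I brought the trough back level.

**Last checks:**
- **Brass:** both brass nuts were seen in the blue box.
- **Black:** the nut is in the red box. One station post partly hides it, but its visible edge is 25–28 mm above the bench and inside the box outline.
- **Trough:** the handle is upright to within about 2 mm, roughly 0.02 rad.
- **Bench and carousel:** the carousel is empty, and only the green and purple look-alikes remain on the bench. No fourth nut was seen in any view.
- **Dampers and glass tube:** they look to be where they stood; I compared pictures only and did not measure them.
- **Robot:** clear of everything.

**Measurements that disagreed:**
- **Nut heights:** triangulating the colour blobs between two views gave wrong values (11 mm and −26 mm, where 26 mm was expected), so I used the depth readings from the wrist and top cameras instead. Those agreed with each other to about 3 mm and with the 26 mm height.
- **Finger opening:** the reported opening was about 2 mm under the true size on the nuts and the handle, and on one of the three knob grips.

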